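# Flip a belt buckle face up onto the soldering board

### The job

The cast belt buckle lies face down on the bench, plain brass back up, in front of the soldering board. Without picking it up, push it with the fingertips flat up against the near edge of the board, tip it up on edge there and flip it over onto the board, then slide it on until it lies flat, dark ornamented face up, wholly on the board. Leave the bricks and all the tools where they are.

Things in the scene. Friction and masses are not known exactly. Their poses are not given: they have to be found in the camera images.
- buckle: Cast brass belt buckle, loose, 0.13 to 0.19 kg: plate 46 (x) x 64 (y) x 3.5 mm, plain bright back; mid-face a raised dark block 30 x 46 x 7 mm. Origin at the plate's centre, z out of the face. Starts face down, standing on the block, so the plate's rim overhangs it by 8 mm, 7 mm above the bench; a 64 mm side faces the board, 25 to 72 mm clear of it, skewed up to 0.32 rad.
- buckle_corner0 (a point): Corner of the buckle's plate, at half the plate's thickness: -x, -y.
- buckle_corner1 (a point): Corner of the buckle's plate, at half the plate's thickness: -x, +y.
- buckle_corner2 (a point): Corner of the buckle's plate, at half the plate's thickness: +x, +y.
- buckle_corner3 (a point): Corner of the buckle's plate, at half the plate's thickness: +x, -y.
- board: Soldering board: pale ceramic slab on the bench, fixed. 200 (x) x 300 (y) x 14 mm thick. Origin at the centre of its underside, at bench height. x points away from the robot (turned up to 0.25 rad), so its near edge is the upright face at x = -100 mm, 14 mm high. The 100 mm of its top behind that edge are clear. Glazed: the buckle slides on it more easily (friction about 0.3) than on bench or fingertips (0.6 or more).
- bricks: White heat bricks stacked on the back half of the board, fixed, 75 x 160 mm and 72 mm high, their front face about 115 mm behind the board's near edge. Origin at the centre of the underside.
- third_hand: Bystander: third hand with clamp tweezers on a round dark foot 58 mm across, 115 mm high, standing loose on the board's back left corner. Origin at the centre of the foot's underside.
- dish: Bystander: round glass dish, 84 mm across, 42 mm high, on the bench left of the buckle. Origin at the centre of its underside.
- punch: Bystander: small steel chasing punch lying on the bench right of the buckle, 130 mm long along its x, 13 mm thick. Origin under its middle.
- hammer: Bystander: ball-peen hammer lying on the bench on the right, 255 mm long along its x, head at +x, 24 mm high. Origin under the middle of its length.
- swage: Bystander: dark steel swage block with grooves in its top, 55 x 110 x 42 mm, on the bench left of the board. Origin at the centre of its underside.
- file: Bystander: hand file with wooden handle lying on the bench on the left, 220 mm long along its x, 22 mm high. Origin under its middle.
- bottle: Bystander: white squeeze bottle with a red nozzle, 50 mm across, 142 mm high, standing on the bench right of the board. Origin at the centre of its underside.

How it is judged:
By the outcome, as a careful person would: the job done as asked, in the order asked, and still so for the second after the job is handed in, with the robot touching nothing.
It also fails if it takes over 58 s, if anything falls off the work surface, if the arm or the gripper's body presses on something with over 40 N, if the wrist force passes 120 N, or if a joint passes its speed limit or range.

### The arm

A 6-joint arm with a two-finger parallel gripper is mounted at the origin on the work surface. World frame = base frame: x ahead of the robot, y to its left, z up, the work surface at z = 0. Lengths are in mm, angles in rad, forces in N, time in s.
With the tool pointing down it reaches from about 425 to 950 mm from the base axis. Payload 14.7 kg.
Tool frame: the origin (TCP) lies midway between the tips of the shut fingers; the grasp point (between the pads) lies 19 mm behind it; z points along the fingers, x is the direction in which the jaws open and shut, and the axes are right-handed (so a half turn about z gives the same grasp; the last joint's range is limited). The gripper opens to 85 mm and grips with 20 to 120 N. Pads are 22 mm wide; open, the fingers measure 114 mm over their backs; the gripper's body (76 mm by 85 mm) begins 54 mm behind the grasp point. The pads swing forward as they close: fully open they stand 13 mm farther back than shut.
Start: joints at [1.271, 0.48, 1.596, -0, 1.065, -0.047], TCP at [162.551, 629.34, 231.297] pointing down, gripper open.
Joint ranges: [-2.75, 2.75], [-0.82, 2.05], [0.23, 2.67], [-1.56, 4.7], [0.09, 2.69], [-2.92, 2.92]. Speed limits (rad/s): [1.89, 1.89, 2.39, 3.01, 3.01, 3.01].

### API

Orientations are given as a 3x3 rotation matrix whose columns are the frame's x, y, z axes.
In Python, from workcell import robot gives the robot as it stands. The module is installed in compiled form; this text tells all that it offers.
- The arm moves only by the shell command python3 -m creep 'ROWS' [OPENING] [FORCE]. ROWS is JSON, a list of rows, each a list of 2 entries, a list of its own where there are three numbers: the shift along the tool's x, y, z in units of 40 mm (1.0 is 40 mm), then the turn, a rotation vector about the tool's x, y, z in units of 5 degrees (1.0 is 5 degrees). A call has 1 to 8 rows; each row shifts and turns the commanded pose from where the row before left it, along the tool's axes as they then stand; what a row does not reach is not made up. A row lasts 1/8 s, in which the tool goes at most 62.5 mm and 10.7 degrees, less where a joint would pass 70% of its speed; a pose out of reach is approached as far as the arm can. A call with a number of a shift or a turn outside -1 to 1 is refused whole. A call with a gripper value outside its range is refused whole. OPENING is the opening, from -1 (shut) to 1 (fully open), set as the call begins (- or left out, the last holds). The fingers move at their own pace and stop on an object; FORCE is the grip in N (left out, the last holds). Time passes only in rows, so rows that do not move let the fingers close. It gives the time, the measured TCP pose, the force and the opening at its end, in the units of the state.
- robot.state(): the state, without advancing time (a new reading comes with each control period).
- robot.get_image(name): name is "side" or "top"; returns the picture (480x640x3 uint8, red, green, blue); there is no depth.
- robot.calibration(name): a dict with "K" (3x3 intrinsics, pixels), "rvec" (rotation vector, rad) and "tvec" (3), from world to camera coordinates, as OpenCV has them. Camera axes: x right, y down, z forward; pixel columns grow to the right and rows downward; lengths in mm; the calibration is good to about 2 mm. A picture is of the moment at which its call begins. calibration takes no time and is no camera call.
- robot.job_done(): hands the job in, once; it reports no verdict.
The state is a dict: "t": time; "joints": joint angles; "joint_vel": joint speeds; "effort": joint torques, N m; "position": TCP position; "eef_rot": TCP orientation; "ft_force": force on the tool from outside, world axes, zero at the start; "torque": the same for the moment, N m; "gripper_width": finger opening in mm.
Only numpy, scipy, OpenCV 4.12 (cv2) and the standard library are available. Lean on these libraries where they do the work, as an engineer would, in place of code of your own. Each camera call takes 0.05 s, during which the arm holds its last target.

## Working session

There is one attempt and no reset: what is moved stays moved. The work goes in short steps, Python scripts to look and compute and a shell command to move; the robot and the scene stay as the last step left them, time stands still between calls to the robot, and variables do not carry over. Pictures are saved under pics/ and viewed, and the job is handed in when it is done.

```bash
ls; mkdir -p pics; cat > h.py <<'E'
import numpy as np, cv2
from workcell import robot
def cal(n):
    c=robot.calibration(n); K=np.array(c["K"],float); R,_=cv2.Rodrigues(np.array(c["rvec"],float)); t=np.array(c["tvec"],float).reshape(3)
    return K,R,t
def ray(n,px):
    K,R,t=cal(n); d=R.T@np.linalg.solve(K,np.array([px[0],px[1],1.0])); return -R.T@t,d/np.linalg.norm(d)
def onplane(n,px,z):
    o,d=ray(n,px); return o+d*(z-o[2])/d[2]
def proj(n,P):
    K,R,t=cal(n); c=R@np.array(P,float)+t; p=K@c; return p[:2]/p[2]
def snap(n,f,crop=None,scale=1):
    im=robot.get_image(n); np.save('pics/'+f+'.npy',im)
    o=cv2.cvtColor(im,cv2.COLOR_RGB2BGR)
    if crop: x0,y0,x1,y1=crop; o=o[y0:y1,x0:x1]
    if scale!=1:o=cv2.resize(o,None,fx=scale,fy=scale,interpolation=cv2.INTER_CUBIC)
    cv2.imwrite('pics/'+f+'.png',o); return im
E
python3 - <<'E'
from h import *
for n in("top","side"):
    snap(n,n+"0"); K,R,t=cal(n); print(n,K.round(1).tolist(),(-R.T@t).round(0),R.round(2).tolist())
s=robot.state(); print(s)
E
```

```text
pics
top [[540.7, 0.0, 327.8], [0.0, 540.7, 241.2], [0.0, 0.0, 1.0]] [ 513.   41. 1052.] [[-0.02, -1.0, 0.01], [-1.0, 0.01, -0.1], [0.09, -0.02, -1.0]]
side [[549.9, 0.0, 317.9], [0.0, 549.9, 236.7], [0.0, 0.0, 1.0]] [422. 665. 739.] [[-0.95, -0.32, -0.01], [-0.22, 0.69, -0.69], [0.23, -0.66, -0.72]]
{'t': 0.1, 'joints': array([ 1.27138510e+00,  4.80772390e-01,  1.59681052e+00, -2.38546102e-05,
        1.06511807e+00, -4.65829603e-02]), 'joint_vel': array([-0.0008377 , -0.00081124, -0.00157237,  0.00130077,  0.00124465,
        0.00027942]), 'effort': array([ 2.96306498e-04, -9.52261806e+01, -4.31037569e+01, -6.41778274e-05,
        5.40811612e-03,  3.53837424e-05]), 'position': array([162.45837539, 628.98140537, 230.73458403]), 'eef_rot': array([[ 2.50131942e-01,  9.68211711e-01, -3.06967774e-04],
       [ 9.68211126e-01, -2.50132128e-01, -1.06516971e-03],
       [-1.10809229e-03, -3.07766456e-05, -9.99999386e-01]]), 'ft_force': array([-0.17796682,  0.84663451, -0.51854341]), 'torque': array([-0.06255868, -0.01287785, -0.05569332]), 'gripper_width': 85.43435407495231}
```

View pics/top0.png

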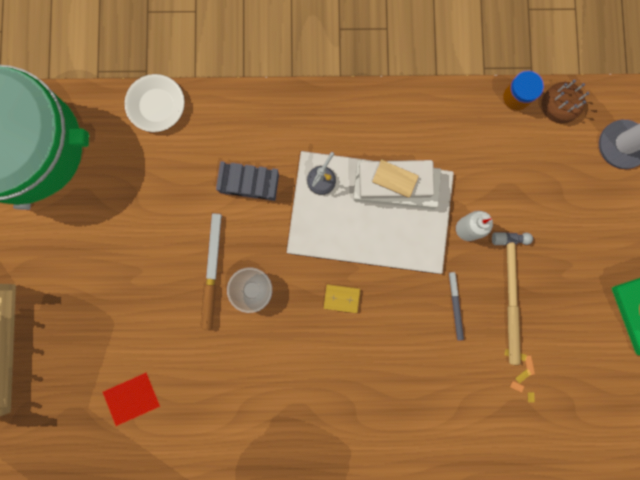

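View pics/side0.png

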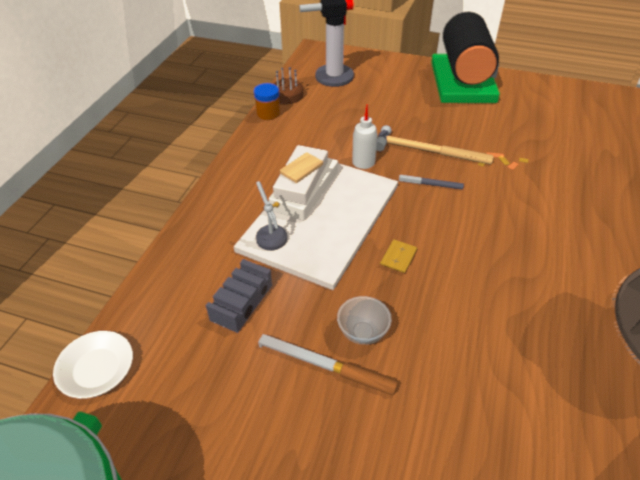

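The top view shows the buckle (brass) at about (342,299), in front of the board's near edge, which runs from (289,253) to (443,271). The dish is at (249,290) and the punch at (456,306). Next I measure them.

```bash
cat >> h.py <<'E'
def buckle_mask(im):
    hsv=cv2.cvtColor(im,cv2.COLOR_RGB2HSV)
    return hsv
E
python3 - <<'E'
from h import *
im=np.load('pics/top0.npy'); hsv=cv2.cvtColor(im,cv2.COLOR_RGB2HSV)
print(hsv[299,342],hsv[330,342],hsv[240,340],hsv[299,300])
m=cv2.inRange(hsv,(20,150,120),(35,255,255)); m[:, :280]=0;m[:,400:]=0;m[:270]=0
m=cv2.morphologyEx(m,cv2.MORPH_CLOSE,np.ones((5,5)))
c=max(cv2.findContours(m,0,1)[0],key=cv2.contourArea); r=cv2.minAreaRect(c); print(r)
P=[onplane("top",p,10.5) for p in cv2.boxPoints(r)]; print(np.round(P,1)); print(np.mean(P,0))
b=cv2.inRange(hsv,(0,0,170),(180,60,255)); b[:, :275]=0;b[:,465:]=0;b[:145]=0;b[290:]=0
# near edge top: lowest white pixel per column
pts=[]
for u in range(295,440,3):
    v=np.where(b[:,u])[0].max(); pts.append((u,v))
W=np.array([onplane("top",p,14) for p in pts])[:,:2]
pts=np.array(pts)
print(pts[::8].tolist())
l=cv2.fitLine(W.astype(np.float32),cv2.DIST_HUBER,0,.01,.01).ravel(); print("edge dir",l)
n=np.array([l[1],-l[0]]); n*=np.sign(n[0]); print("normal",n,"ang",np.arctan2(n[1],n[0]),"off",n@l[2:])
print("res",np.abs((W-l[2:])@n).max())
c=max(cv2.findContours(b,0,1)[0],key=cv2.contourArea); a=cv2.approxPolyDP(c,6,True).reshape(-1,2); print(a.tolist())
for p in a: print(onplane("top",p,14).round(0))
E
```

```text
[ 22 179 189] [ 15 169 164] [ 21  24 212] [ 14 172 145]
((341.515380859375, 298.376953125), (33.861480712890625, 24.43484115600586), 7.125016689300537)
[[482.8  35.2  10.5]
 [528.9  28.7  10.5]
 [519.8 -35.7  10.5]
 [473.8 -28.9  10.5]]
[ 5.01307502e+02 -2.15316428e-01  1.05000000e+01]
[[295, 253], [319, 256], [343, 259], [367, 263], [391, 266], [415, 269], [439, 272]]
edge dir [ 1.4730792e-01  9.8909068e-01  5.6890039e+02 -5.0237427e+01]
normal [ 0.9890907  -0.14730792] ang -0.14784594 off 570.0945
res 1.1157469154977289
[[301, 152], [287, 252], [441, 272], [448, 207], [355, 202], [398, 194], [371, 181], [379, 162], [339, 156], [327, 165], [345, 187], [334, 194], [349, 185], [354, 192], [316, 195], [305, 177], [331, 153]]
[787.  74.  14.]
[592. 103.  14.]
[ 549. -192.   14.]
[ 675. -211.   14.]
[687. -30.  14.]
[ 702. -114.   14.]
[728. -62.  14.]
[766. -78.  14.]
[779.  -0.  14.]
[761.  24.  14.]
[717. -11.  14.]
[703.  11.  14.]
[721. -19.  14.]
[707. -28.  14.]
[702.  46.  14.]
[738.  67.  14.]
[785.  15.  14.]
```

```bash
python3 - <<'E'
import cv2
o=cv2.imread('pics/top0.png')[220:350,220:480]
cv2.imwrite('pics/top0z.png',cv2.resize(o,None,fx=3,fy=3,interpolation=cv2.INTER_CUBIC))
E
```

```text
(no output)
```

View pics/top0z.png

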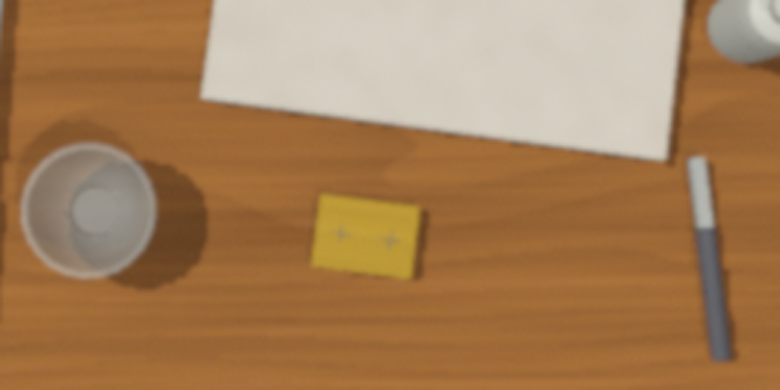

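```bash
python3 -m creep '[[[0,1,0],[0,0,-0.6]],[[0,1,0],[0,0,-0.6]],[[-1,0.9,0],[0,0,0]],[[-1,0.9,0],[0,0,0]],[[-1,0.9,0],[0,0,0]],[[-1,0.9,0],[0,0,0]],[[-1,0.9,0],[0,0,0]],[[-1,0.9,0],[0,0,0]]]' -0.3 20
```

```text
t: 1.1
position: [419.3, 340.5, 231.2]
eef_rot: [[0.147, 0.989, -0.0], [0.989, -0.147, -0.0], [-0.0, -0.0, -1.0]]
ft_force: [0.8, 0.1, -0.6]
gripper_width: 29.9
```

```bash
cat >> h.py <<'E'
n2=np.array([0.9891,-0.1473]); t2=np.array([0.1473,0.9891])
def rel():
    s=robot.state(); p=s["position"]; R=s["eef_rot"]
    f=s["ft_force"]
    print("t %.2f pos"%s["t"],p.round(1),"n %.1f t %.1f"%(n2@p[:2],t2@p[:2]),"F n %.1f t %.1f z %.1f"%(n2@f[:2],t2@f[:2],f[2]),"w %.1f"%s["gripper_width"],"yawerr deg %.2f"%np.degrees(np.arctan2(R[1,0],R[0,0])-np.arctan2(t2[1],t2[0])),"toolz",R[:,2].round(3))
    return s
E
python3 -c "
from h import *
rel()"
```

```text
t 1.10 pos [419.3 340.5 231.2] n 364.6 t 398.6 F n 0.8 t 0.2 z -0.6 w 29.9 yawerr deg -0.01 toolz [-0. -0. -1.]
```

```bash
python3 -m creep '[[[-1,0.35,0],[0,0,0]],[[-1,0.35,0],[0,0,0]],[[-1,0.35,0],[0,0,0]],[[-1,0.35,0],[0,0,0]],[[-1,0.35,0],[0,0,0]],[[-1,0.35,0.4],[0,0,0]],[[-1,0,1],[0,0,0]],[[-1,0,1],[0,0,0]]]'
python3 -m creep '[[[-0.1,0,1],[0,0,0]],[[0,0,1],[0,0,0]],[[0,0,0.6],[0,0,0]],[[0,0,0],[0,0,0]]]'
python3 - <<'E'
from h import *
rel(); snap("side","s1",(300,160,500,310),4); snap("top","t1",(240,220,440,370),4)
E
```

```text
t: 2.1
position: [454.6, 12.0, 134.5]
eef_rot: [[0.147, 0.989, 0.001], [0.989, -0.147, -0.0], [0.0, 0.001, -1.0]]
ft_force: [0.5, -0.9, -1.1]
gripper_width: 29.8
t: 2.6
position: [452.6, 9.3, 29.9]
eef_rot: [[0.148, 0.989, -0.004], [0.989, -0.148, 0.0], [-0.0, -0.004, -1.0]]
ft_force: [-0.6, -1.0, -0.1]
gripper_width: 29.9
t 2.60 pos [452.6   9.3  29.9] n 446.3 t 75.9 F n -0.5 t -1.1 z -0.1 w 29.9 yawerr deg -0.02 toolz [-0.004  0.    -1.   ]
```

View pics/s1.png

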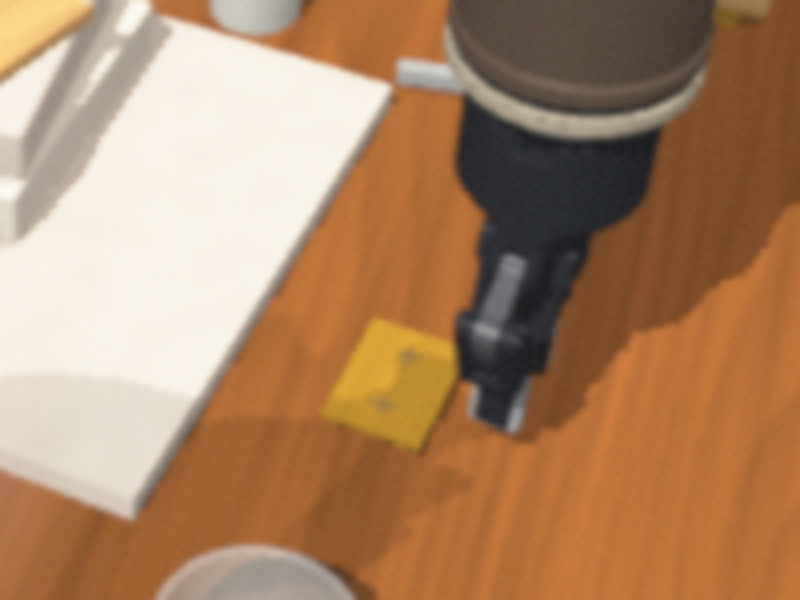

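View pics/t1.png

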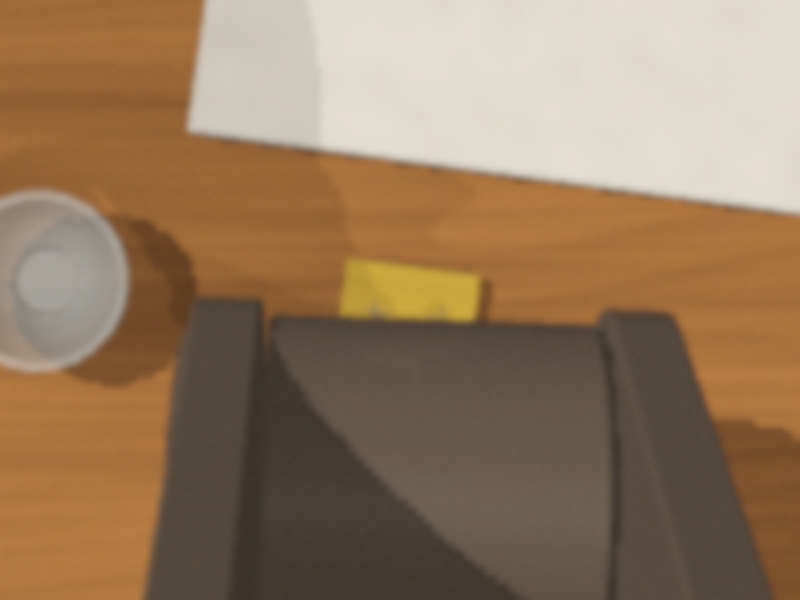

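The side view shows the fingers behind the buckle, with its near side clear and the gap to the board still open. The top view is mostly blocked by the arm. I'll lower the fingers to 4 mm.

```bash
python3 -m creep '[[[-0.05,0,0.3],[0,0,0]],[[0,0,0.25],[0,0,0]],[[0,0,0.08],[0,0,0]],[[0,0,0],[0,0,0]]]'
python3 - <<'E'
from h import *
rel(); snap("side","s2",(340,210,460,300),6)
E
```

```text
t: 3.2
position: [453.5, 7.3, 5.9]
eef_rot: [[0.147, 0.989, -0.001], [0.989, -0.147, 0.0], [-0.0, -0.001, -1.0]]
ft_force: [0.2, 0.3, -0.6]
gripper_width: 29.8
t 3.20 pos [453.5   7.3   5.9] n 447.5 t 74.0 F n 0.1 t 0.3 z -0.6 w 29.8 yawerr deg -0.01 toolz [-0.001  0.    -1.   ]
```

View pics/s2.png

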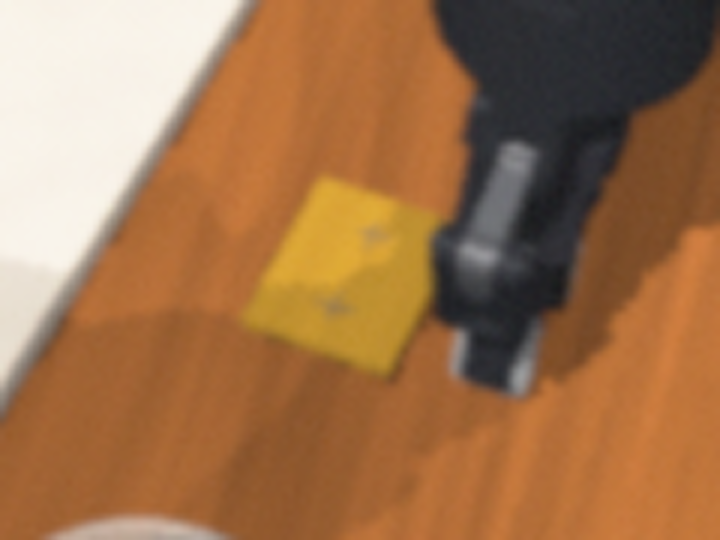

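```bash
python3 -m creep '[[[0,0.1,0.06],[0,0,0]],[[0,0.2,0],[0,0,0]],[[0,0.2,0],[0,0,0]],[[0,0.2,0],[0,0,0]],[[0,0.2,0],[0,0,0]],[[0,0.2,0],[0,0,0]],[[0,0.15,0],[0,0,0]],[[0,0,0],[0,0,0]]]'
python3 - <<'E'
from h import *
rel(); snap("side","s3",(340,210,460,300),6)
E
```

```text
t: 4.25
position: [503.9, -0.2, 3.7]
eef_rot: [[0.148, 0.989, 0.001], [0.989, -0.148, -0.0], [0.0, 0.001, -1.0]]
ft_force: [-0.4, -0.1, 0.0]
gripper_width: 29.9
t 4.25 pos [ 5.039e+02 -2.000e-01  3.700e+00] n 498.4 t 74.1 F n -0.4 t -0.2 z 0.0 w 29.9 yawerr deg -0.02 toolz [ 0.001 -0.    -1.   ]
```

View pics/s3.png

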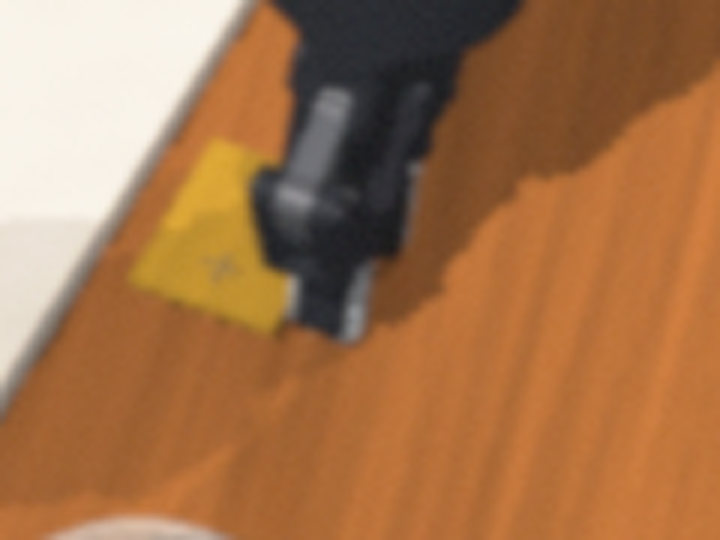

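The buckle slides ahead of the fingertips and stays square. A strip of bench is still visible before the board.

```bash
python3 -m creep '[[[0,0.1,0],[0,0,0]],[[0,0.1,0],[0,0,0]],[[0,0.08,0],[0,0,0]],[[0,0,0],[0,0,0]]]'
python3 -m creep '[[[0,0.03,0],[0,0,0]],[[0,0.03,0],[0,0,0]]]'
python3 - <<'E'
from h import *
rel(); snap("side","s4",(340,210,460,300),6)
E
```

```text
t: 4.8
position: [514.6, -1.8, 3.7]
eef_rot: [[0.148, 0.989, 0.0], [0.989, -0.148, -0.0], [0.0, 0.0, -1.0]]
ft_force: [-0.9, -0.5, 0.2]
gripper_width: 30.0
t: 5.05
position: [516.4, -2.1, 3.7]
eef_rot: [[0.147, 0.989, -0.0], [0.989, -0.147, 0.0], [-0.0, -0.0, -1.0]]
ft_force: [-1.5, -0.2, 1.1]
gripper_width: 30.1
t 5.05 pos [516.4  -2.1   3.7] n 511.1 t 74.0 F n -1.4 t -0.4 z 1.1 w 30.1 yawerr deg -0.01 toolz [-0.  0. -1.]
```

View pics/s4.png

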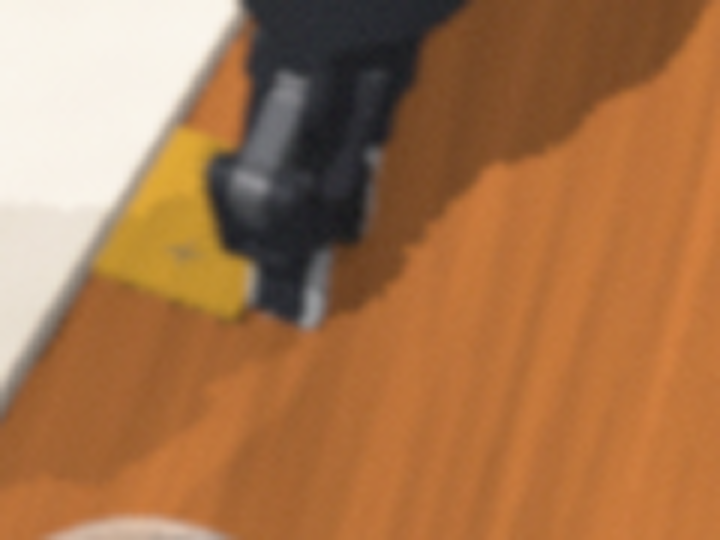

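It is close to the board edge now, with only light contact force so far.

```bash
python3 -m creep '[[[0,0.03,0],[0,0,0]],[[0,0,0],[0,0,0]]]'
python3 -m creep '[[[0,0.03,0],[0,0,0]],[[0,0,0],[0,0,0]]]'
python3 - <<'E'
from h import *
rel(); 
E
```

```text
t: 5.35
position: [517.9, -2.3, 3.7]
eef_rot: [[0.148, 0.989, 0.0], [0.989, -0.148, -0.0], [0.0, 0.0, -1.0]]
ft_force: [-0.6, -0.3, 0.2]
gripper_width: 29.9
t: 5.6
position: [519.1, -2.5, 3.7]
eef_rot: [[0.148, 0.989, 0.0], [0.989, -0.148, -0.0], [0.0, 0.0, -1.0]]
ft_force: [0.6, -0.8, -0.1]
gripper_width: 30.2
t 5.60 pos [519.1  -2.5   3.7] n 513.9 t 74.0 F n 0.7 t -0.7 z -0.1 w 30.2 yawerr deg -0.02 toolz [ 0. -0. -1.]
```

```bash
python3 -m creep '[[[0,0.03,0],[0,0,0]],[[0,0,0],[0,0,0]]]'
python3 -m creep '[[[0,0.03,0],[0,0,0]],[[0,0,0],[0,0,0]]]'
python3 - <<'E'
from h import *
rel();  snap("side","s5",(340,210,460,300),6)
E
```

```text
t: 5.85
position: [519.6, -2.5, 3.6]
eef_rot: [[0.148, 0.989, -0.001], [0.989, -0.148, 0.0], [-0.0, -0.001, -1.0]]
ft_force: [-4.4, 1.3, 3.3]
gripper_width: 30.2
t: 6.1
position: [519.6, -2.6, 3.5]
eef_rot: [[0.148, 0.989, -0.003], [0.989, -0.148, 0.0], [-0.0, -0.003, -1.0]]
ft_force: [-9.6, 2.4, 7.2]
gripper_width: 29.8
t 6.10 pos [519.6  -2.6   3.5] n 514.3 t 74.0 F n -9.9 t 0.9 z 7.2 w 29.8 yawerr deg -0.01 toolz [-0.003  0.    -1.   ]
```

View pics/s5.png

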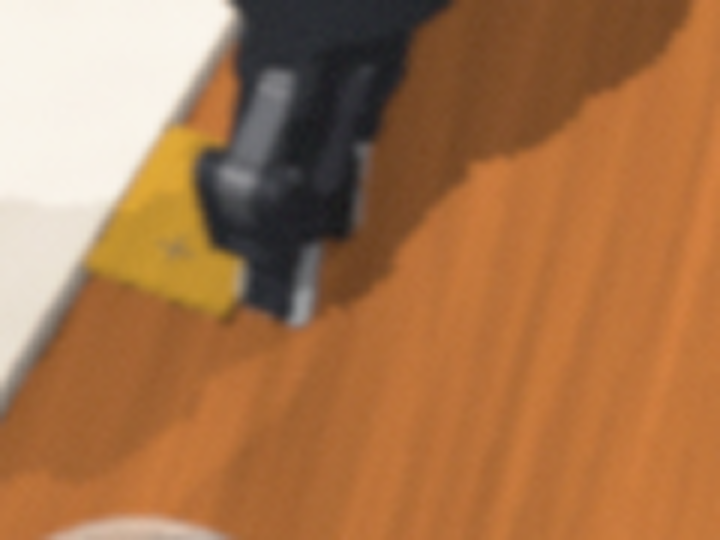

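The buckle is flush against the board with about 10 N of push. Now I start tipping by friction, moving the tips up along an arc.

```bash
python3 -m creep '[[[0,0.02,-0.05],[0,0,0]],[[0,0.01,-0.05],[0,0,0]],[[0,0.01,-0.05],[0,0,0]],[[0,0.01,-0.05],[0,0,0]]]'
python3 - <<'E'
from h import *
rel();  snap("side","s6",(340,210,460,300),6)
E
```

```text
t: 6.65
position: [520.2, -2.7, 11.0]
eef_rot: [[0.147, 0.989, -0.006], [0.989, -0.147, 0.0], [-0.0, -0.006, -1.0]]
ft_force: [-12.2, 2.5, 0.0]
gripper_width: 29.8
t 6.65 pos [520.2  -2.7  11. ] n 514.9 t 73.9 F n -12.5 t 0.7 z 0.0 w 29.8 yawerr deg -0.01 toolz [-0.006  0.    -1.   ]
```

View pics/s6.png

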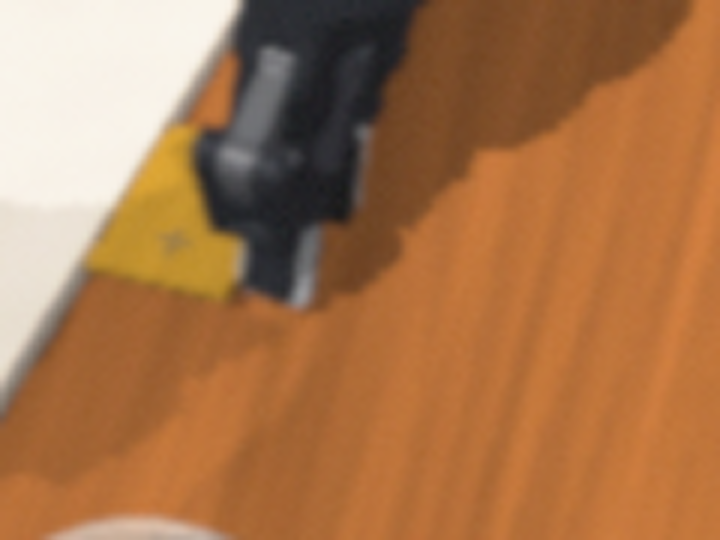

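The near rim rose with the fingertips, about 9° of tilt. I'll keep following the arc.

```bash
python3 -m creep '[[[0,0.01,-0.05],[0,0,0]],[[0,0.01,-0.05],[0,0,0]],[[0,0.015,-0.05],[0,0,0]],[[0,0.015,-0.05],[0,0,0]]]'
python3 - <<'E'
from h import *
rel();  snap("side","s7",(340,210,460,300),6)
E
```

```text
t: 7.2
position: [521.9, -3.0, 19.0]
eef_rot: [[0.147, 0.989, -0.006], [0.989, -0.147, 0.0], [-0.0, -0.006, -1.0]]
ft_force: [-13.5, 2.4, 3.0]
gripper_width: 29.6
t 7.20 pos [521.9  -3.   19. ] n 516.6 t 73.9 F n -13.7 t 0.3 z 3.0 w 29.6 yawerr deg -0.01 toolz [-0.006  0.    -1.   ]
```

View pics/s7.png

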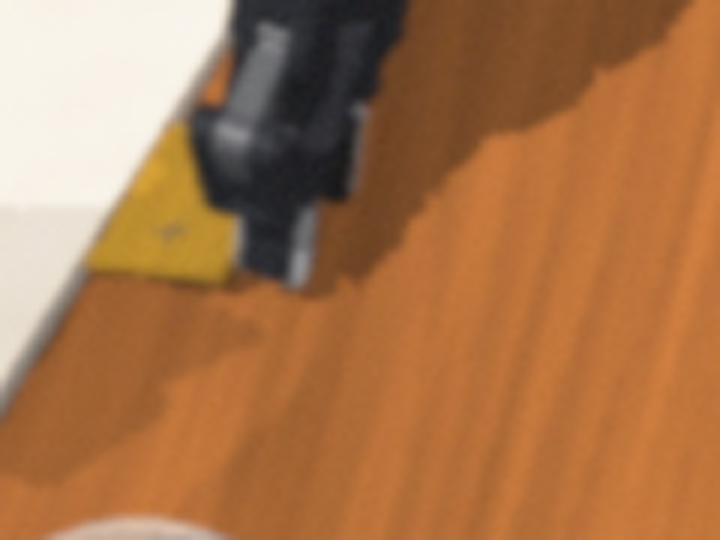

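```bash
python3 -m creep '[[[0,0.019,-0.05],[0,0,0]],[[0,0.021,-0.05],[0,0,0]],[[0,0.024,-0.05],[0,0,0]],[[0,0.027,-0.05],[0,0,0]]]'
python3 - <<'E'
from h import *
rel();  snap("side","s8",(340,210,460,300),6)
E
```

```text
t: 7.75
position: [529.7, -4.0, 27.9]
eef_rot: [[0.148, 0.989, 0.001], [0.989, -0.148, -0.0], [0.0, 0.001, -1.0]]
ft_force: [0.4, -0.0, -0.2]
gripper_width: 29.9
t 7.75 pos [529.7  -4.   27.9] n 524.5 t 74.1 F n 0.4 t 0.0 z -0.2 w 29.9 yawerr deg -0.01 toolz [ 0.001 -0.    -1.   ]
```

View pics/s8.png

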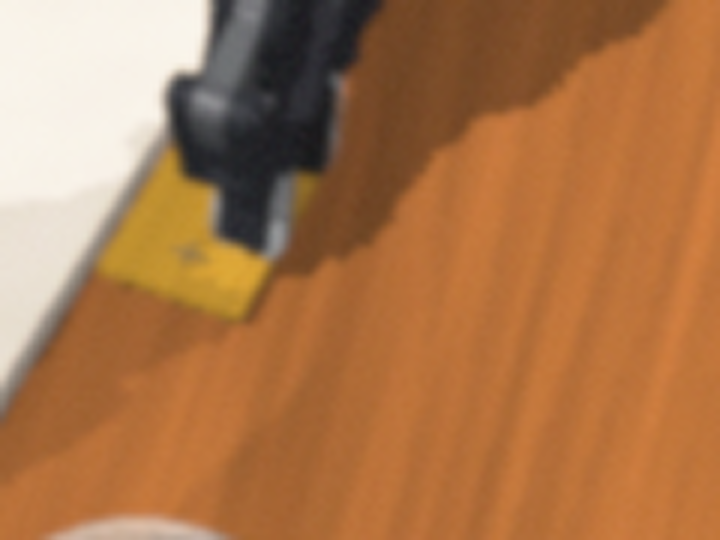

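The fingertips slipped past and the buckle dropped flat again, about 2 mm off the board. The front edge slid down the board face and the squeeze was lost. I'll back off, re-seat it and retry with more preload.

```bash
python3 -m creep '[[[0,-0.4,0],[0,0,0]],[[0,-0.4,0],[0,0,0]],[[0,0,0.3],[0,0,0]],[[0,0,0.3],[0,0,0]],[[0,0,0],[0,0,0]]]'
python3 - <<'E'
from h import *
rel();  snap("side","s9",(340,210,460,300),6)
E
```

```text
t: 8.43
position: [496.9, 0.8, 2.5]
eef_rot: [[0.148, 0.989, -0.002], [0.989, -0.148, 0.0], [-0.0, -0.002, -1.0]]
ft_force: [0.2, 0.2, 0.6]
gripper_width: 29.6
t 8.43 pos [496.9   0.8   2.5] n 491.3 t 74.0 F n 0.1 t 0.2 z 0.6 w 29.6 yawerr deg -0.01 toolz [-0.002  0.    -1.   ]
```

View pics/s9.png

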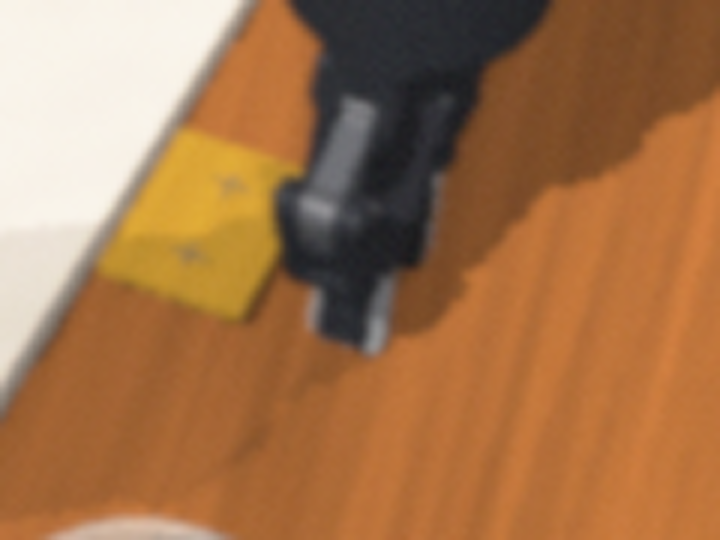

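```bash
python3 -m creep '[[[0,0.2,0],[0,0,0]],[[0,0.2,0],[0,0,0]],[[0,0.1,-0.02],[0,0,0]],[[0,0.06,0],[0,0,0]],[[0,0.06,0],[0,0,0]],[[0,0.02,0],[0,0,0]]]'
python3 - <<'E'
from h import *
rel()
E
```

```text
t: 9.22
position: [519.7, -2.7, 4.2]
eef_rot: [[0.147, 0.989, -0.005], [0.989, -0.147, 0.0], [-0.0, -0.005, -1.0]]
ft_force: [-13.9, 3.5, 10.2]
gripper_width: 29.8
t 9.22 pos [519.7  -2.7   4.2] n 514.4 t 73.9 F n -14.3 t 1.4 z 10.2 w 29.8 yawerr deg -0.01 toolz [-0.005  0.    -1.   ]
```

```bash
python3 -m creep '[[[0,0.02,-0.05],[0,0,0]],[[0,0.015,-0.05],[0,0,0]],[[0,0.015,-0.05],[0,0,0]],[[0,0.02,-0.05],[0,0,0]],[[0,0.02,-0.05],[0,0,0]],[[0,0.02,-0.05],[0,0,0]]]'
python3 - <<'E'
from h import *
rel()
E
python3 -m creep '[[[0,0.035,-0.05],[0,0,0]],[[0,0.035,-0.05],[0,0,0]]]'
```

```text
t: 9.98
position: [521.0, -2.9, 15.4]
eef_rot: [[0.147, 0.989, -0.011], [0.989, -0.147, 0.001], [-0.001, -0.011, -1.0]]
ft_force: [-21.1, 5.4, 3.7]
gripper_width: 29.8
t 9.97 pos [521.   -2.9  15.4] n 515.8 t 73.8 F n -21.7 t 2.2 z 3.7 w 29.8 yawerr deg -0.01 toolz [-0.011  0.001 -1.   ]
t: 10.22
position: [522.2, -3.2, 19.2]
eef_rot: [[0.147, 0.989, -0.013], [0.989, -0.147, 0.001], [-0.001, -0.013, -1.0]]
ft_force: [-28.5, 7.3, 8.1]
gripper_width: 30.1
```

```bash
python3 - <<'E'
from h import *
rel();  snap("side","s10",(340,210,460,300),6)
E
```

```text
t 10.22 pos [522.2  -3.2  19.2] n 516.9 t 73.8 F n -29.3 t 3.0 z 8.1 w 30.1 yawerr deg -0.01 toolz [-0.013  0.001 -1.   ]
```

View pics/s10.png

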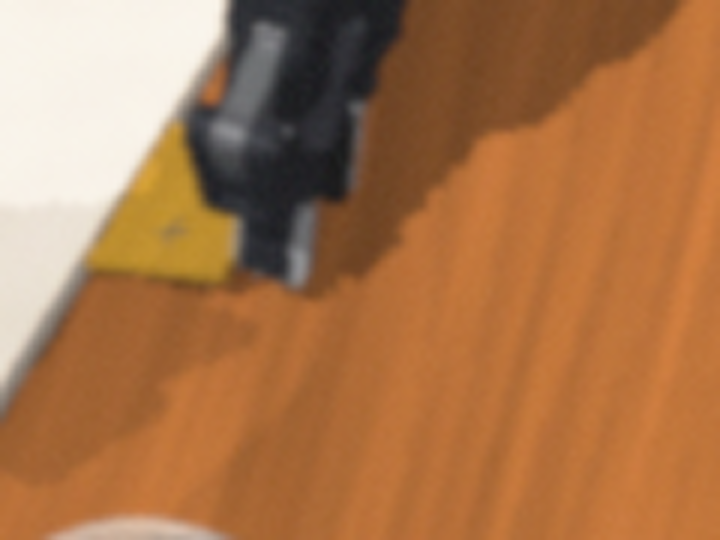

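Same posture as before, now with about 29 N of preload. The vertical/horizontal force ratio is near the board friction limit, so the front edge should slide down to the bench next.

```bash
python3 -m creep '[[[0,0.03,-0.04],[0,0,0]],[[0,0.03,-0.04],[0,0,0]]]'
python3 - <<'E'
from h import *
rel();  snap("side","s11",(340,210,460,300),6)
E
```

```text
t: 10.52
position: [523.3, -3.3, 22.2]
eef_rot: [[0.147, 0.989, -0.016], [0.989, -0.147, 0.001], [-0.001, -0.016, -1.0]]
ft_force: [-33.0, 8.2, 11.9]
gripper_width: 29.8
t 10.53 pos [523.3  -3.3  22.2] n 518.1 t 73.8 F n -33.8 t 3.2 z 11.9 w 29.8 yawerr deg -0.00 toolz [-0.016  0.001 -1.   ]
```

View pics/s11.png

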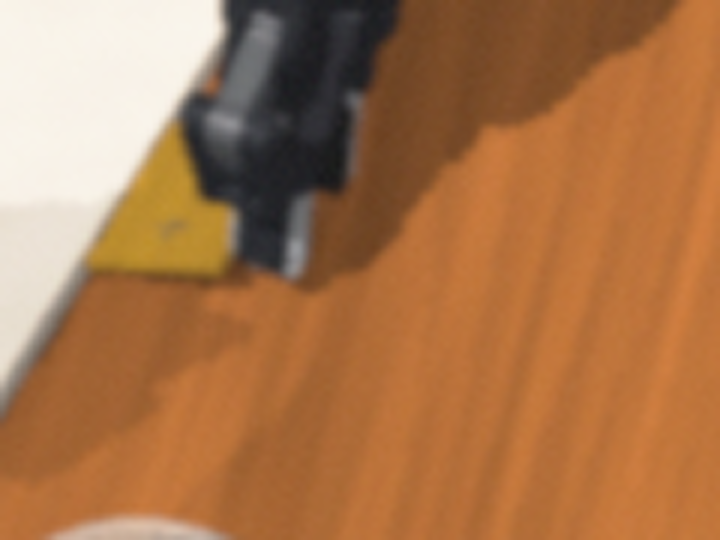

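```bash
python3 -m creep '[[[0,0.025,-0.04],[0,0,0]],[[0,0.025,-0.04],[0,0,0]]]'
python3 - <<'E'
from h import *
rel();  snap("side","s12",(340,210,460,300),6)
E
```

```text
t: 10.82
position: [528.3, -4.0, 25.9]
eef_rot: [[0.147, 0.989, -0.01], [0.989, -0.147, 0.001], [-0.001, -0.01, -1.0]]
ft_force: [-23.4, 2.9, 19.6]
gripper_width: 30.0
t 10.82 pos [528.3  -4.   25.9] n 523.2 t 73.9 F n -23.6 t -0.6 z 19.6 w 30.0 yawerr deg -0.00 toolz [-0.01   0.001 -1.   ]
```

View pics/s12.png

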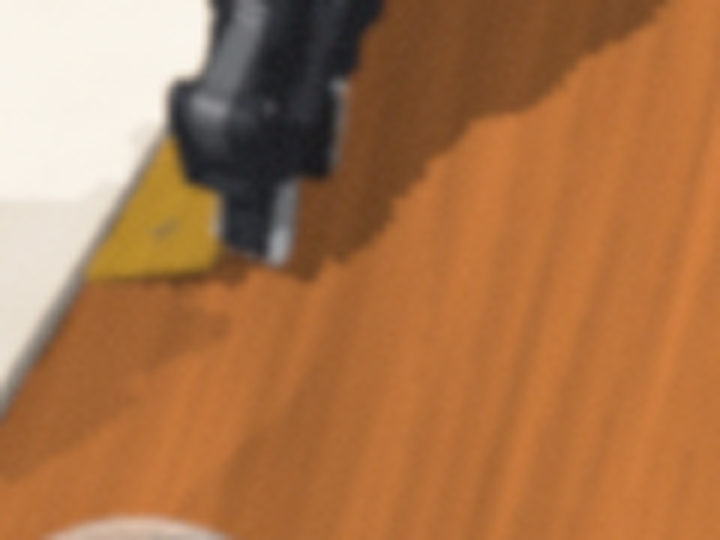

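The front edge slid to the bench and the plate is held at about 40°, wedged between bench corner and fingertips. I continue along the arc.

```bash
python3 -m creep '[[[0,0.045,-0.05],[0,0,0]],[[0,0.05,-0.05],[0,0,0]]]'
python3 - <<'E'
from h import *
rel()
E
python3 -m creep '[[[0,0.055,-0.05],[0,0,0]],[[0,0.06,-0.05],[0,0,0]]]'
python3 - <<'E'
from h import *
rel();  snap("side","s13",(340,210,460,300),6)
E
```

```text
t: 11.12
position: [533.0, -4.7, 30.5]
eef_rot: [[0.147, 0.989, -0.008], [0.989, -0.147, 0.001], [-0.001, -0.008, -1.0]]
ft_force: [-19.6, 3.0, 18.1]
gripper_width: 29.7
t 11.12 pos [533.   -4.7  30.5] n 527.9 t 73.8 F n -19.8 t 0.1 z 18.1 w 29.7 yawerr deg -0.01 toolz [-0.008  0.001 -1.   ]
t: 11.38
position: [537.9, -5.4, 34.8]
eef_rot: [[0.147, 0.989, -0.008], [0.989, -0.147, 0.001], [-0.001, -0.008, -1.0]]
ft_force: [-19.2, 2.7, 23.6]
gripper_width: 30.0
t 11.38 pos [537.9  -5.4  34.8] n 532.8 t 73.9 F n -19.4 t -0.1 z 23.6 w 30.0 yawerr deg -0.01 toolz [-0.008  0.001 -1.   ]
```

View pics/s13.png

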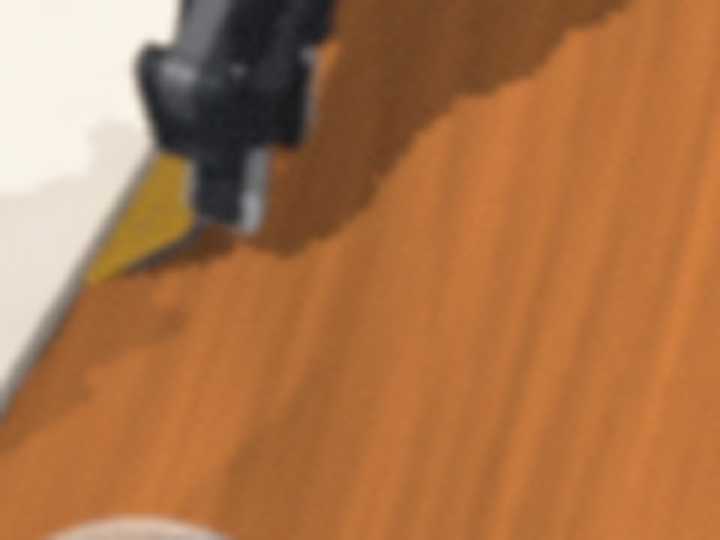

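Now at about 50–55° with contact firm. I continue with more forward motion than lift.

```bash
python3 -m creep '[[[0,0.065,-0.04],[0,0,0]],[[0,0.07,-0.035],[0,0,0]]]'
python3 - <<'E'
from h import *
rel()
E
python3 -m creep '[[[0,0.08,-0.03],[0,0,0]]]'
python3 - <<'E'
from h import *
rel();  snap("side","s14",(340,210,460,300),6)
E
```

```text
t: 11.68
position: [543.7, -6.3, 38.3]
eef_rot: [[0.147, 0.989, -0.007], [0.989, -0.147, 0.001], [-0.0, -0.007, -1.0]]
ft_force: [-22.0, 4.1, 36.4]
gripper_width: 30.0
t 11.68 pos [543.7  -6.3  38.3] n 538.7 t 73.9 F n -22.4 t 0.8 z 36.4 w 30.0 yawerr deg -0.01 toolz [-0.007  0.001 -1.   ]
t: 11.8
position: [547.4, -6.8, 40.0]
eef_rot: [[0.147, 0.989, -0.006], [0.989, -0.147, 0.0], [-0.0, -0.006, -1.0]]
ft_force: [-21.1, 2.6, 45.0]
gripper_width: 29.9
t 11.80 pos [547.4  -6.8  40. ] n 542.4 t 73.9 F n -21.3 t -0.5 z 45.0 w 29.9 yawerr deg -0.01 toolz [-0.006  0.    -1.   ]
```

View pics/s14.png

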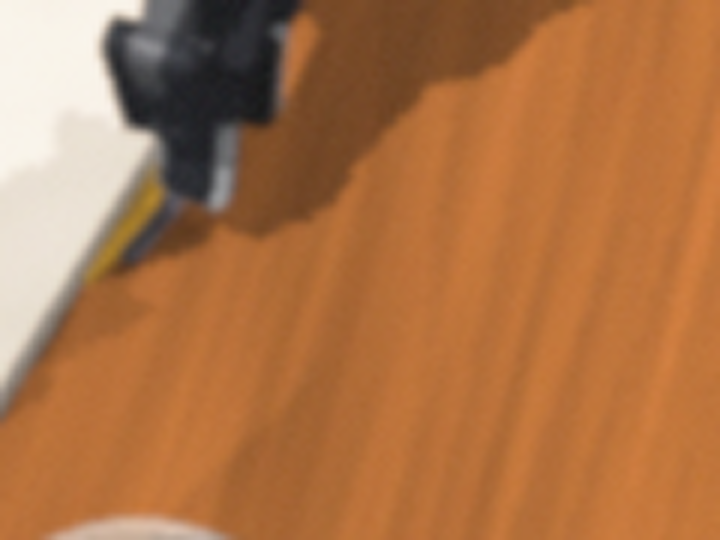

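About 65° tilt now, with the ornamented block visible. The vertical squeeze is 45 N, so I raise to relieve it while going forward.

```bash
python3 -m creep '[[[0,0.04,-0.08],[0,0,0]],[[0,0.04,-0.04],[0,0,0]]]'
python3 - <<'E'
from h import *
rel();  snap("side","s15",(340,210,460,300),6)
E
```

```text
t: 12.1
position: [554.1, -7.7, 44.3]
eef_rot: [[0.148, 0.989, 0.0], [0.989, -0.148, -0.0], [0.0, 0.0, -1.0]]
ft_force: [0.2, -0.3, -0.7]
gripper_width: 29.9
t 12.10 pos [554.1  -7.7  44.3] n 549.2 t 74.0 F n 0.3 t -0.2 z -0.7 w 29.9 yawerr deg -0.01 toolz [ 0. -0. -1.]
```

View pics/s15.png

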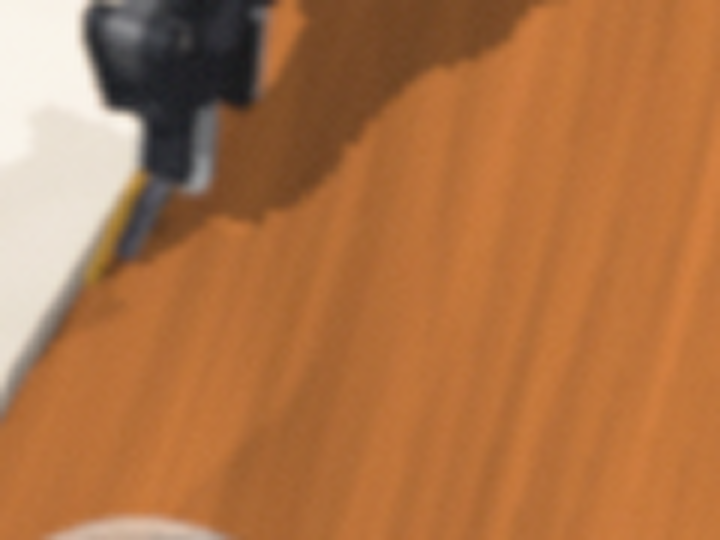

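The plate now stands nearly on edge (>75°), leaning lightly on the fingertips. The tips are near its top rim, so I ease back slightly, lower them onto the block's face and push there.

```bash
python3 -m creep '[[[0,-0.1,0.05],[0,0,0]],[[0,-0.1,0.12],[0,0,0]],[[0,-0.02,0.15],[0,0,0]]]'
python3 - <<'E'
from h import *
rel();  snap("side","s16",(340,210,460,300),6)
E
```

```text
t: 12.52
position: [544.7, -6.3, 30.5]
eef_rot: [[0.147, 0.989, -0.001], [0.989, -0.147, 0.0], [-0.0, -0.001, -1.0]]
ft_force: [0.3, -0.1, -0.6]
gripper_width: 29.8
t 12.53 pos [544.7  -6.3  30.5] n 539.7 t 74.0 F n 0.3 t -0.1 z -0.6 w 29.8 yawerr deg -0.01 toolz [-0.001  0.    -1.   ]
```

View pics/s16.png

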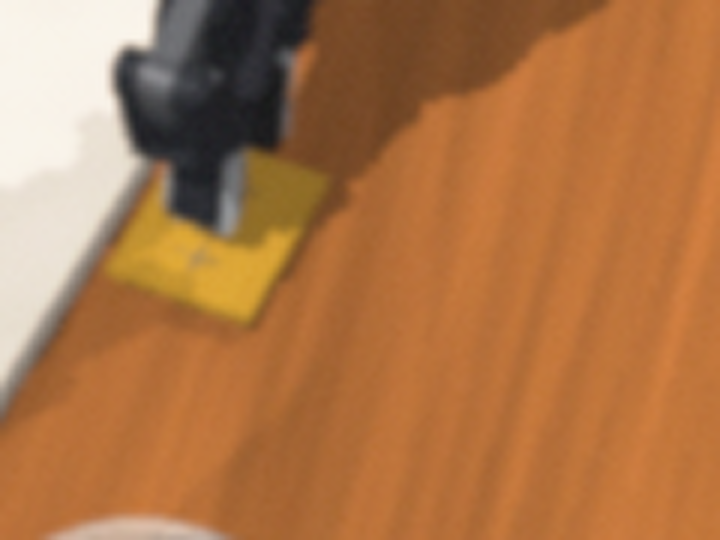

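The buckle dropped flat again; the tips had ridden up onto its rim and I withdrew support. It lies about 5 mm off the board. I'll repeat, keeping the tips lower relative to the rim so they end up on the block's face.

```bash
python3 -m creep '[[[0,-0.6,0],[0,0,0]],[[0,-0.6,0],[0,0,0]],[[0,0,0.35],[0,0,0]],[[0,0,0.3],[0,0,0]],[[0,0,0],[0,0,0]]]'
python3 - <<'E'
from h import *
rel();  snap("side","s17",(340,210,460,300),6)
E
```

```text
t: 13.2
position: [497.9, 0.7, 3.9]
eef_rot: [[0.148, 0.989, -0.001], [0.989, -0.148, 0.0], [-0.0, -0.001, -1.0]]
ft_force: [-0.9, 0.1, -0.7]
gripper_width: 30.3
t 13.20 pos [497.9   0.7   3.9] n 492.4 t 74.0 F n -0.9 t 0.0 z -0.7 w 30.3 yawerr deg -0.02 toolz [-0.001  0.    -1.   ]
```

View pics/s17.png

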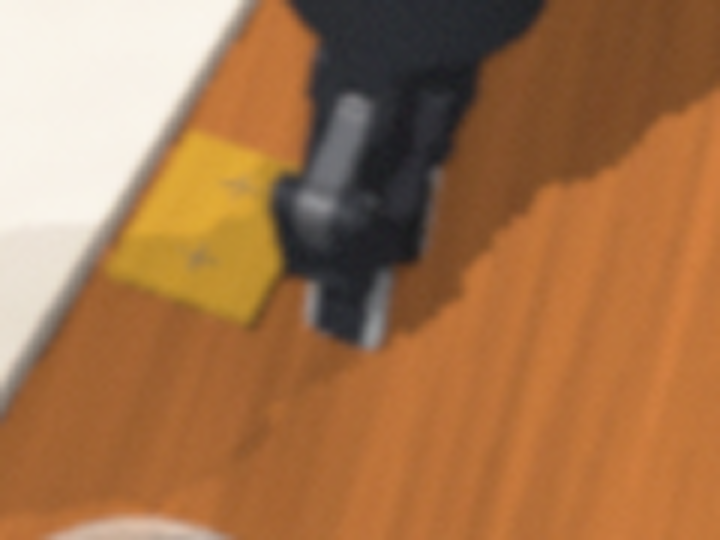

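```bash
python3 -m creep '[[[0,0.2,0.035],[0,0,0]],[[0,0.2,0],[0,0,0]],[[0,0.1,0],[0,0,0]],[[0,0.06,0],[0,0,0]],[[0,0.04,0],[0,0,0]],[[0,0.02,0],[0,0,0]]]'
python3 - <<'E'
from h import *
rel();  snap("side","s18",(340,210,460,300),6)
E
```

```text
t: 14.0
position: [519.7, -2.7, 3.5]
eef_rot: [[0.148, 0.989, -0.005], [0.989, -0.148, 0.0], [-0.0, -0.005, -1.0]]
ft_force: [-13.5, 3.7, 10.2]
gripper_width: 29.7
t 14.00 pos [519.7  -2.7   3.5] n 514.4 t 73.9 F n -13.9 t 1.7 z 10.2 w 29.7 yawerr deg -0.01 toolz [-0.005  0.    -1.   ]
```

View pics/s18.png

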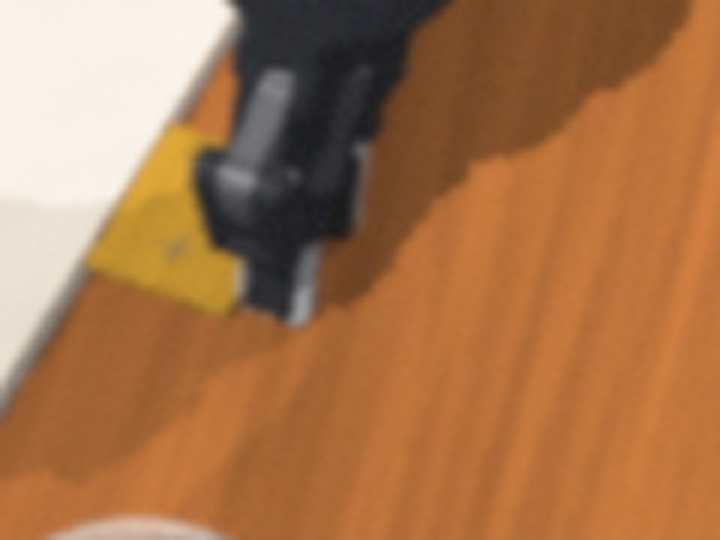

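Flush again at 14 N. I repeat the same lift.

```bash
python3 -m creep '[[[0,0.02,-0.05],[0,0,0]],[[0,0.015,-0.05],[0,0,0]],[[0,0.015,-0.05],[0,0,0]],[[0,0.02,-0.05],[0,0,0]],[[0,0.02,-0.05],[0,0,0]],[[0,0.02,-0.05],[0,0,0]],[[0,0.035,-0.05],[0,0,0]],[[0,0.035,-0.05],[0,0,0]]]'
python3 -m creep '[[[0,0.03,-0.04],[0,0,0]],[[0,0.03,-0.04],[0,0,0]],[[0,0.025,-0.04],[0,0,0]],[[0,0.025,-0.04],[0,0,0]]]'
python3 - <<'E'
from h import *
rel();  snap("side","s19",(340,210,460,300),6)
E
```

```text
t: 15.05
position: [522.1, -3.2, 18.4]
eef_rot: [[0.147, 0.989, -0.013], [0.989, -0.147, 0.001], [-0.001, -0.013, -1.0]]
ft_force: [-28.0, 7.1, 7.5]
gripper_width: 29.6
t: 15.55
position: [528.0, -4.0, 25.2]
eef_rot: [[0.147, 0.989, -0.01], [0.989, -0.147, 0.001], [-0.001, -0.01, -1.0]]
ft_force: [-23.8, 3.3, 19.0]
gripper_width: 30.1
t 15.55 pos [528.   -4.   25.2] n 522.8 t 73.9 F n -24.0 t -0.3 z 19.0 w 30.1 yawerr deg 0.00 toolz [-0.01   0.001 -1.   ]
```

View pics/s19.png

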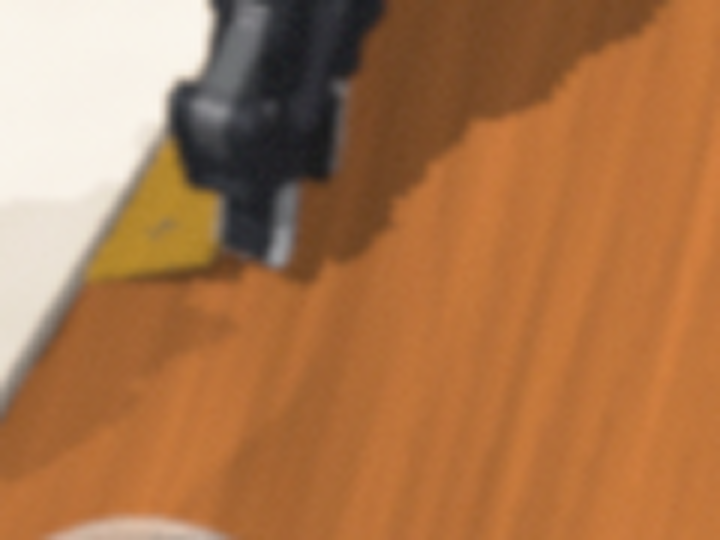

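Identical posture, about 40°. I take a little more arc, then go forward at constant height so the rim slides up the finger faces.

```bash
python3 -m creep '[[[0,0.05,-0.05],[0,0,0]],[[0,0.055,-0.05],[0,0,0]]]'
python3 -m creep '[[[0,0.03,0],[0,0,0]]]'
python3 - <<'E'
from h import *
rel()
E
python3 -m creep '[[[0,0.03,0],[0,0,0]]]'
python3 - <<'E'
from h import *
rel()
E
```

```text
t: 15.85
position: [532.6, -4.7, 29.7]
eef_rot: [[0.147, 0.989, -0.01], [0.989, -0.147, 0.001], [-0.001, -0.01, -1.0]]
ft_force: [-24.1, 3.4, 20.1]
gripper_width: 30.1
t: 15.98
position: [533.1, -4.8, 29.8]
eef_rot: [[0.147, 0.989, -0.011], [0.989, -0.147, 0.001], [-0.001, -0.011, -1.0]]
ft_force: [-30.3, 5.2, 28.8]
gripper_width: 30.0
t 15.97 pos [533.1  -4.8  29.8] n 528.0 t 73.8 F n -30.7 t 0.7 z 28.8 w 30.0 yawerr deg -0.01 toolz [-0.011  0.001 -1.   ]
t: 16.1
position: [533.2, -4.8, 29.7]
eef_rot: [[0.147, 0.989, -0.013], [0.989, -0.147, 0.001], [-0.001, -0.013, -1.0]]
ft_force: [-35.9, 6.9, 34.1]
gripper_width: 29.8
t 16.10 pos [533.2  -4.8  29.7] n 528.1 t 73.8 F n -36.5 t 1.6 z 34.1 w 29.8 yawerr deg -0.01 toolz [-0.013  0.001 -1.   ]
```

The rim sticks (ratio ~0.93 at 50°). Instead I'll continue along the arc with less squeeze and check at each stage.

```bash
python3 -m creep '[[[0,0.045,-0.09],[0,0,0]],[[0,0.045,-0.09],[0,0,0]]]'
python3 - <<'E'
from h import *
rel()
E
python3 -m creep '[[[0,0.085,-0.045],[0,0,0]]]'
python3 - <<'E'
from h import *
rel();  snap("side","s20",(340,210,460,300),6)
E
```

```text
t: 16.35
position: [541.4, -5.9, 37.5]
eef_rot: [[0.147, 0.989, -0.004], [0.989, -0.147, 0.0], [-0.0, -0.004, -1.0]]
ft_force: [-5.1, -0.0, 7.3]
gripper_width: 29.9
t 16.35 pos [541.4  -5.9  37.5] n 536.4 t 73.9 F n -5.0 t -0.7 z 7.3 w 29.9 yawerr deg -0.01 toolz [-0.004  0.    -1.   ]
t: 16.48
position: [546.3, -6.6, 39.6]
eef_rot: [[0.147, 0.989, -0.002], [0.989, -0.147, 0.0], [-0.0, -0.002, -1.0]]
ft_force: [-7.0, 0.4, 12.4]
gripper_width: 29.8
t 16.48 pos [546.3  -6.6  39.6] n 541.3 t 73.9 F n -7.0 t -0.6 z 12.4 w 29.8 yawerr deg -0.01 toolz [-0.002  0.    -1.   ]
```

View pics/s20.png

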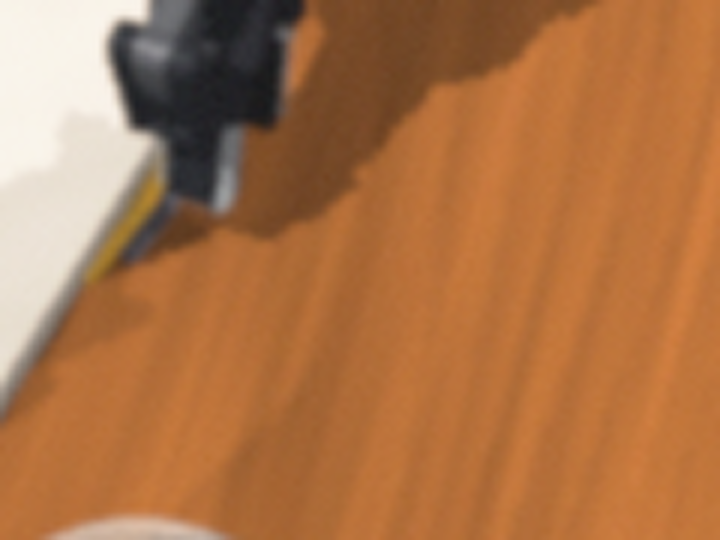

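About 70° with a light force. Now forward with almost no lift.

```bash
python3 -m creep '[[[0,0.1,-0.02],[0,0,0]]]'
python3 - <<'E'
from h import *
rel()
E
python3 -m creep '[[[0,0.1,0],[0,0,0]]]'
python3 - <<'E'
from h import *
rel();  snap("side","s21",(340,210,460,300),6)
E
```

```text
t: 16.65
position: [550.4, -7.2, 40.6]
eef_rot: [[0.147, 0.989, -0.001], [0.989, -0.147, 0.0], [-0.0, -0.001, -1.0]]
ft_force: [-8.8, 0.6, 24.6]
gripper_width: 29.9
t 16.65 pos [550.4  -7.2  40.6] n 545.4 t 73.9 F n -8.8 t -0.7 z 24.6 w 29.9 yawerr deg -0.01 toolz [-0.001  0.    -1.   ]
t: 16.77
position: [555.3, -7.9, 41.3]
eef_rot: [[0.147, 0.989, 0.0], [0.989, -0.147, -0.0], [-0.0, 0.0, -1.0]]
ft_force: [-8.7, 0.1, 41.4]
gripper_width: 29.8
t 16.77 pos [555.3  -7.9  41.3] n 550.4 t 74.0 F n -8.6 t -1.2 z 41.4 w 29.8 yawerr deg -0.01 toolz [ 0. -0. -1.]
```

View pics/s21.png

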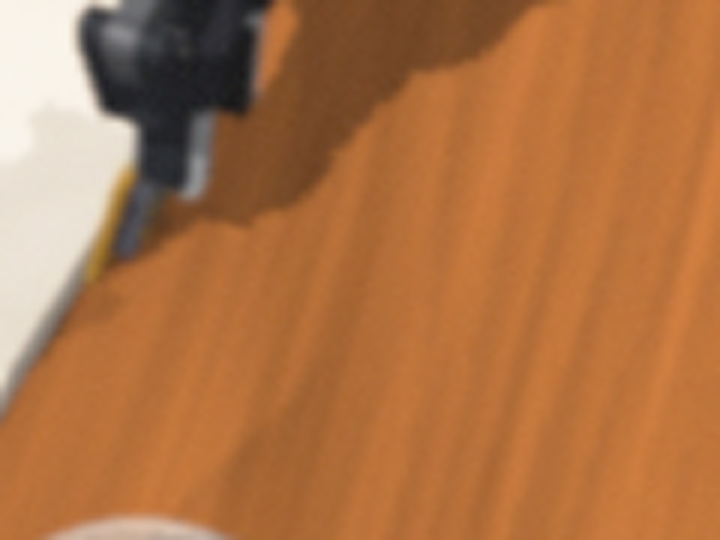

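Force now runs along the plate (about 82°). I relieve most of the vertical squeeze and continue forward.

```bash
python3 -m creep '[[[0,0.05,-0.06],[0,0,0]]]'
python3 - <<'E'
from h import *
rel()
E
python3 -m creep '[[[0,0.08,-0.01],[0,0,0]]]'
python3 - <<'E'
from h import *
rel();  snap("side","s22",(340,210,460,300),6)
E
```

```text
t: 16.95
position: [557.7, -8.3, 43.2]
eef_rot: [[0.148, 0.989, 0.001], [0.989, -0.148, -0.0], [0.0, 0.001, -1.0]]
ft_force: [0.8, -1.1, -0.1]
gripper_width: 29.9
t 16.95 pos [557.7  -8.3  43.2] n 552.9 t 74.0 F n 0.9 t -0.9 z -0.1 w 29.9 yawerr deg -0.01 toolz [ 0.001 -0.    -1.   ]
t: 17.08
position: [560.7, -8.6, 43.1]
eef_rot: [[0.148, 0.989, 0.001], [0.989, -0.148, -0.0], [0.0, 0.001, -1.0]]
ft_force: [-0.6, -0.3, 4.7]
gripper_width: 30.1
t 17.07 pos [560.7  -8.6  43.1] n 555.9 t 74.0 F n -0.5 t -0.4 z 4.7 w 30.1 yawerr deg -0.01 toolz [ 0.001 -0.    -1.   ]
```

View pics/s22.png

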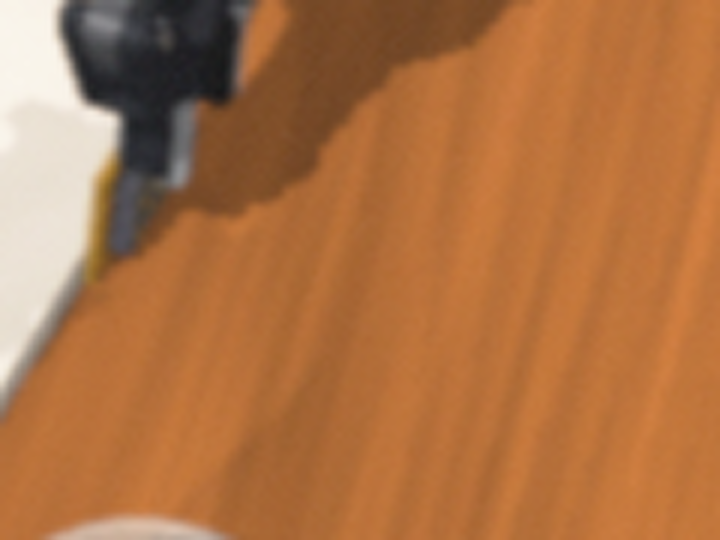

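The plate is essentially vertical, with the tips behind the upper rim. I keep pushing forward over the edge.

```bash
python3 -m creep '[[[0,0.06,0],[0,0,0]]]'
python3 - <<'E'
from h import *
rel();  snap("side","s23",(320,190,460,295),5)
E
```

```text
t: 17.25
position: [562.6, -8.9, 42.6]
eef_rot: [[0.148, 0.989, -0.0], [0.989, -0.148, 0.0], [-0.0, -0.0, -1.0]]
ft_force: [-1.0, -0.1, -0.3]
gripper_width: 30.0
t 17.25 pos [562.6  -8.9  42.6] n 557.8 t 74.0 F n -1.0 t -0.2 z -0.3 w 30.0 yawerr deg -0.01 toolz [-0.  0. -1.]
```

View pics/s23.png

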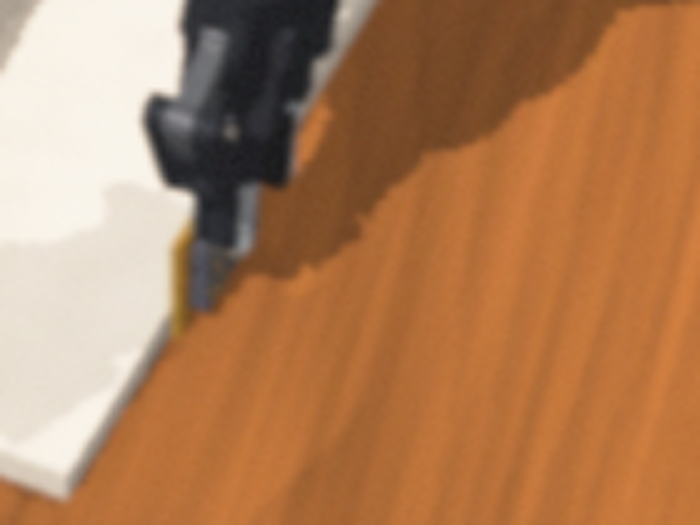

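```bash
python3 -m creep '[[[0,0.08,0],[0,0,0]],[[0,0.08,0],[0,0,0]]]'
python3 - <<'E'
from h import *
rel();  snap("side","s24",(320,190,460,295),5)
E
```

```text
t: 17.55
position: [569.2, -9.9, 42.5]
eef_rot: [[0.148, 0.989, -0.0], [0.989, -0.148, 0.0], [-0.0, -0.0, -1.0]]
ft_force: [0.3, -0.2, 0.0]
gripper_width: 30.4
t 17.55 pos [569.2  -9.9  42.5] n 564.4 t 74.0 F n 0.4 t -0.2 z 0.0 w 30.4 yawerr deg -0.01 toolz [-0.  0. -1.]
```

View pics/s24.png

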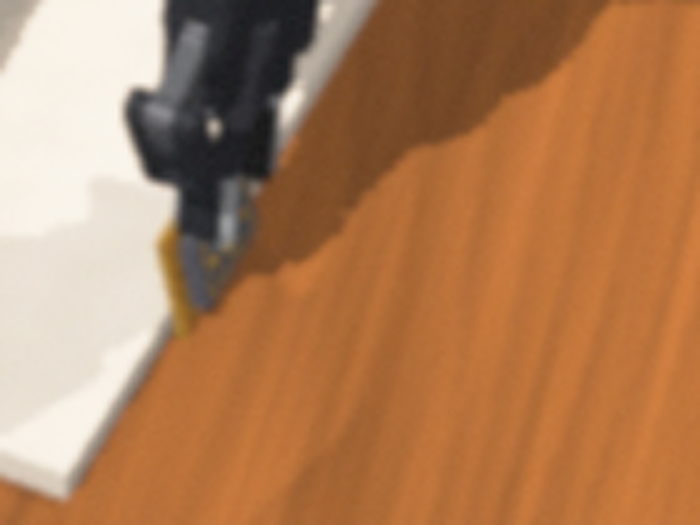

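The plate has passed vertical and leans about 15° over the board. With its weight between bench foot and board edge, it should stay leaning, so I can re-grip lower and drag it up over the edge.

```bash
python3 -m creep '[[[0,-0.25,0],[0,0,0]],[[0,-0.3,0],[0,0,0]],[[0,0,0],[0,0,0]]]'
python3 - <<'E'
from h import *
rel();  snap("side","s25",(320,190,460,295),5)
E
```

```text
t: 17.98
position: [545.7, -6.4, 42.7]
eef_rot: [[0.147, 0.989, -0.001], [0.989, -0.147, 0.0], [-0.0, -0.001, -1.0]]
ft_force: [0.6, -0.2, -1.2]
gripper_width: 29.7
t 17.98 pos [545.7  -6.4  42.7] n 540.7 t 74.0 F n 0.6 t -0.2 z -1.2 w 29.7 yawerr deg -0.01 toolz [-0.001  0.    -1.   ]
```

View pics/s25.png

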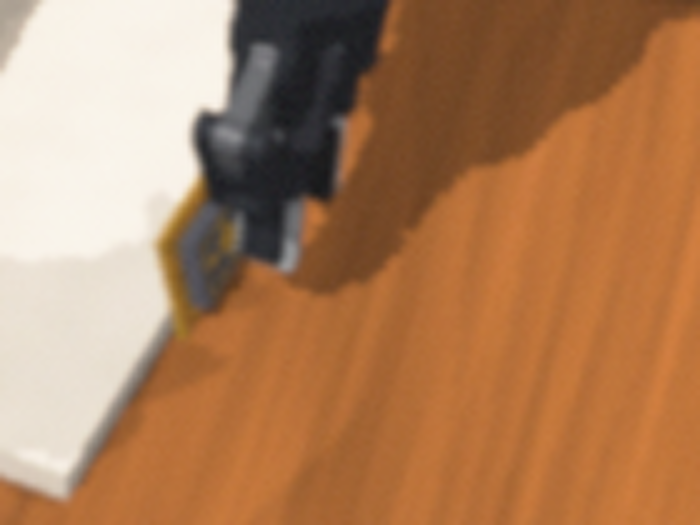

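The buckle stays leaning over the board edge on its own. Next I lower behind the block and press.

```bash
python3 -m creep '[[[0,0,0.3],[0,0,0]],[[0,0,0.25],[0,0,0]],[[0,0.1,0],[0,0,0]],[[0,0.1,0],[0,0,0]],[[0,0.06,0],[0,0,0]]]'
python3 - <<'E'
from h import *
rel();  snap("side","s26",(320,190,460,295),5)
E
```

```text
t: 18.65
position: [557.9, -8.3, 20.9]
eef_rot: [[0.148, 0.989, 0.0], [0.989, -0.148, 0.0], [0.0, 0.0, -1.0]]
ft_force: [-3.6, 1.1, 3.6]
gripper_width: 29.7
t 18.65 pos [557.9  -8.3  20.9] n 553.1 t 74.0 F n -3.8 t 0.6 z 3.6 w 29.7 yawerr deg -0.02 toolz [ 0.  0. -1.]
```

View pics/s26.png

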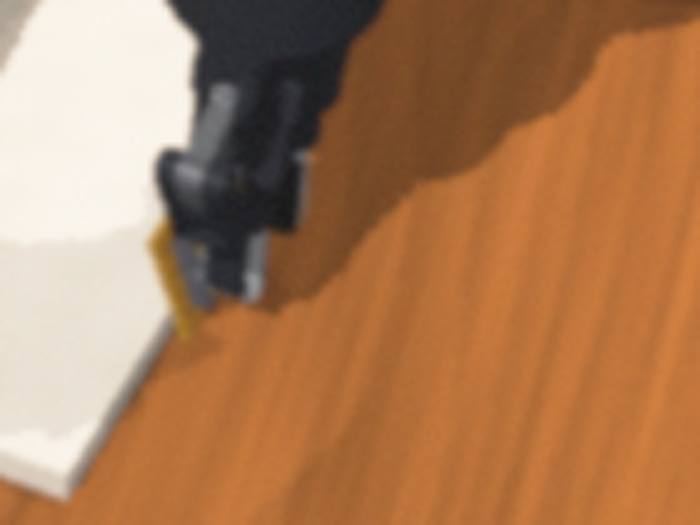

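Contact has been made on the block face, and the plate is a little further over. I press and drag upward and forward.

```bash
python3 -m creep '[[[0,0.05,-0.02],[0,0,0]],[[0,0.04,-0.05],[0,0,0]],[[0,0.04,-0.06],[0,0,0]]]'
python3 - <<'E'
from h import *
rel();  snap("side","s27",(320,190,460,295),5)
E
```

```text
t: 19.08
position: [563.0, -9.0, 26.1]
eef_rot: [[0.148, 0.989, 0.0], [0.989, -0.148, -0.0], [0.0, 0.0, -1.0]]
ft_force: [-0.5, 0.1, -0.9]
gripper_width: 29.8
t 19.07 pos [563.   -9.   26.1] n 558.2 t 74.0 F n -0.5 t -0.0 z -0.9 w 29.8 yawerr deg -0.01 toolz [ 0. -0. -1.]
```

View pics/s27.png

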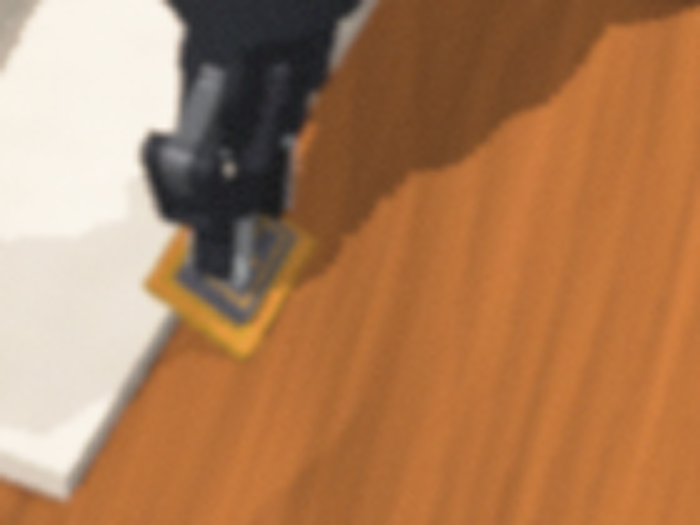

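The buckle has flipped, dark face up. Its far rim rests on the board edge and its near end on the bench. I withdraw up and back to push it from its near end.

```bash
python3 -m creep '[[[0,0,-0.4],[0,0,0]],[[0,-0.8,-0.2],[0,0,0]],[[0,-0.8,0],[0,0,0]],[[0,-0.4,0],[0,0,0]],[[0,0,0],[0,0,0]]]'
python3 - <<'E'
from h import *
rel();  snap("side","s28",(320,190,460,295),5)
E
```

```text
t: 19.75
position: [483.4, 2.9, 50.4]
eef_rot: [[0.147, 0.989, 0.0], [0.989, -0.147, -0.0], [-0.0, 0.0, -1.0]]
ft_force: [2.0, 0.3, -0.6]
gripper_width: 30.0
t 19.75 pos [483.4   2.9  50.4] n 477.7 t 74.1 F n 1.9 t 0.6 z -0.6 w 30.0 yawerr deg -0.00 toolz [ 0. -0. -1.]
```

View pics/s28.png

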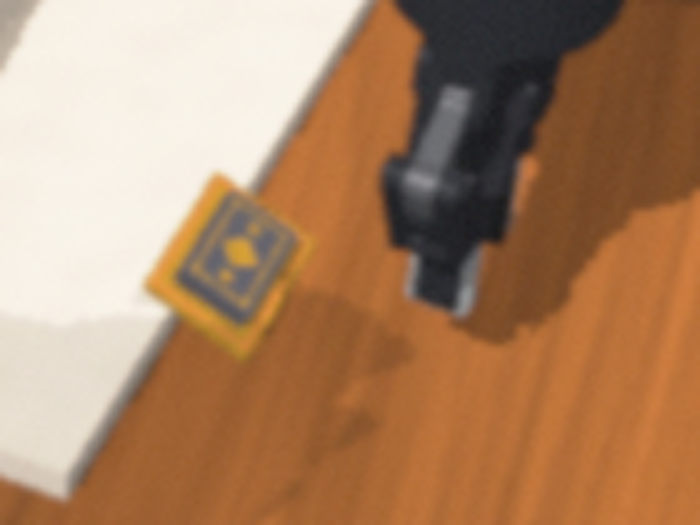

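Clear view: face up, inclined, with about 10–15 mm of its far end over the board. I compute where the near and far corners are.

```bash
python3 - <<'E'
from h import *
for px,z in(((243,358),0),((243,358),3),((312,243),0),((312,243),3),((145,285),18),((217,173),18)):
    P=onplane("side",(px[0]/5+320,px[1]/5+190),z); print(px,z,P.round(1),"n %.1f t %.1f"%(n2@P[:2],t2@P[:2]))
E
```

```text
(243, 358) 0 [549.1  22.7   0. ] n 539.7 t 103.4
(243, 358) 3 [548.5  25.3   3. ] n 538.8 t 105.9
(312, 243) 0 [539.1 -40.1  -0. ] n 539.2 t 39.7
(312, 243) 3 [538.7 -37.3   3. ] n 538.3 t 42.5
(145, 285) 18 [588.1  15.4  18. ] n 579.4 t 101.9
(217, 173) 18 [578.4 -47.3  18. ] n 579.1 t 38.4
```

```bash
python3 -m creep '[[[0,0,0],[-1,0,0]],[[0,0,0],[-1,0,0]],[[0,0,0],[-1,0,0]],[[0,0.2,0.35],[0,0,0]],[[0,0.2,0.35],[0,0,0]],[[0,0.2,0.35],[0,0,0]],[[0,0.2,0.3],[0,0,0]],[[0,0,0],[0,0,0]]]'
python3 - <<'E'
from h import *
rel();  snap("side","s29",(320,190,460,295),5)
E
```

```text
t: 20.8
position: [533.5, -4.1, 14.1]
eef_rot: [[0.15, 0.962, 0.229], [0.989, -0.144, -0.045], [-0.01, 0.233, -0.972]]
ft_force: [-1.0, 1.2, 0.0]
gripper_width: 30.0
t 20.80 pos [533.5  -4.1  14.1] n 528.2 t 74.5 F n -1.2 t 1.1 z 0.0 w 30.0 yawerr deg -0.18 toolz [ 0.229 -0.045 -0.972]
```

View pics/s29.png

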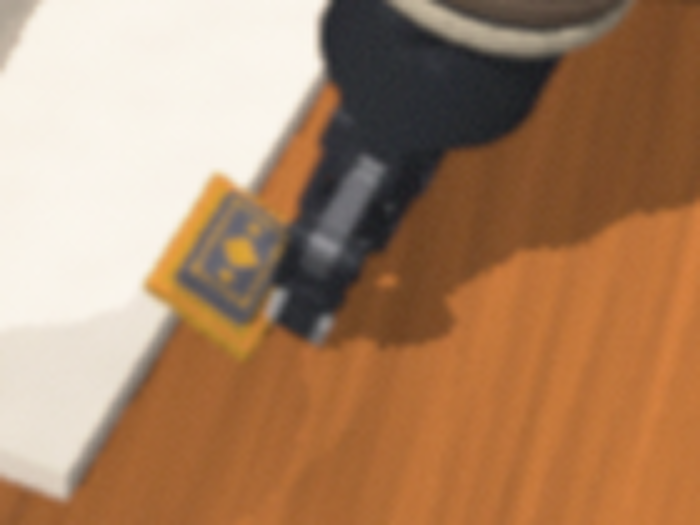

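```bash
python3 -m creep '[[[0,-0.15,0.1],[0,0,0]],[[0,0,0.12],[0,0,0]],[[0,0.05,0.01],[0,0,0]],[[0,0,0],[0,0,0]]]'
python3 - <<'E'
from h import *
rel()
E
```

```text
t: 21.35
position: [533.8, -3.2, 9.0]
eef_rot: [[0.151, 0.963, 0.222], [0.988, -0.144, -0.047], [-0.013, 0.226, -0.974]]
ft_force: [-0.3, 0.3, 0.6]
gripper_width: 30.0
t 21.35 pos [533.8  -3.2   9. ] n 528.5 t 75.5 F n -0.3 t 0.3 z 0.6 w 30.0 yawerr deg -0.21 toolz [ 0.222 -0.047 -0.974]
```

```bash
python3 -c "
from h import *
s=rel();print(s['joints'].round(3))"
```

```text
t 21.35 pos [533.8  -3.2   9. ] n 528.5 t 75.5 F n -0.3 t 0.3 z 0.6 w 30.0 yawerr deg -0.21 toolz [ 0.222 -0.047 -0.974]
[-0.035  0.617  2.213 -0.43   0.094 -1.032]
```

Joint 5 is at its lower range limit, which caps the tilt. I take 10° of tilt back out.

```bash
python3 -m creep '[[[0,0,0],[1,0,0]],[[0,0,0],[1,0,0]],[[0,0,0],[0,0,0]]]'
python3 - <<'E'
from h import *
s=rel();print(s['joints'].round(3));  snap("side","s30",(320,190,460,295),5)
E
```

```text
t: 21.72
position: [535.5, -5.9, 9.1]
eef_rot: [[0.153, 0.986, 0.068], [0.988, -0.152, -0.03], [-0.02, 0.072, -0.997]]
ft_force: [-0.4, -1.5, -0.1]
gripper_width: 29.8
t 21.73 pos [535.5  -5.9   9.1] n 530.5 t 73.0 F n -0.2 t -1.6 z -0.1 w 29.8 yawerr deg -0.36 toolz [ 0.068 -0.03  -0.997]
[-0.049  0.636  2.078 -0.077  0.359 -1.396]
```

View pics/s30.png

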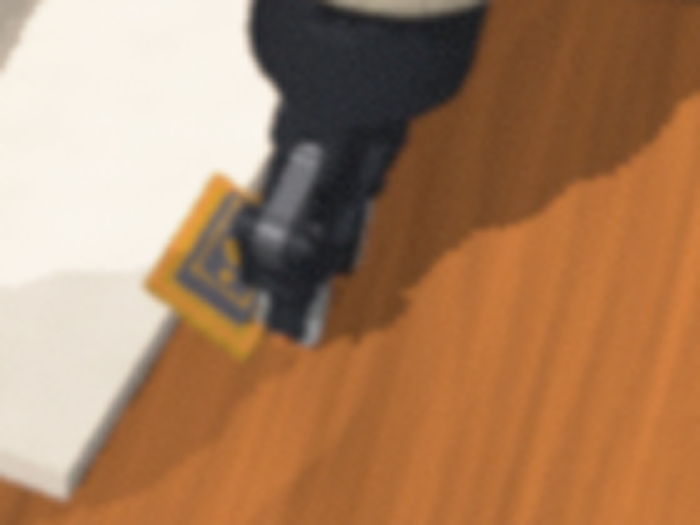

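```bash
python3 -m creep '[[[0,-0.04,0.09],[0,0,0]],[[0,0.1,0],[0,0,0]],[[0,0.1,0],[0,0,0]],[[0,0,0],[0,0,0]]]'
python3 - <<'E'
from h import *
s=rel();  snap("side","s31",(320,190,460,295),5)
E
```

```text
t: 22.28
position: [540.6, -6.8, 5.6]
eef_rot: [[0.153, 0.986, 0.066], [0.988, -0.151, -0.03], [-0.02, 0.07, -0.997]]
ft_force: [0.5, -0.3, -0.5]
gripper_width: 30.1
t 22.27 pos [540.6  -6.8   5.6] n 535.7 t 72.9 F n 0.5 t -0.3 z -0.5 w 30.1 yawerr deg -0.32 toolz [ 0.066 -0.03  -0.997]
```

View pics/s31.png

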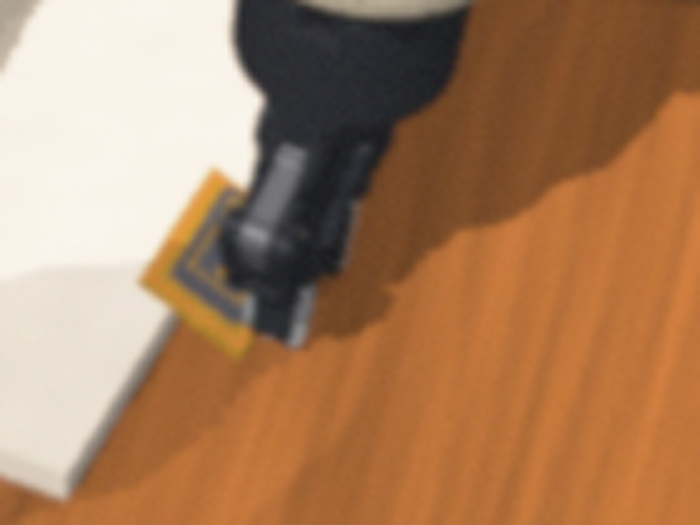

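It is moving up the edge with hardly any force. I continue forward.

```bash
python3 -m creep '[[[0,0.1,0],[0,0,0]],[[0,0.1,0],[0,0,0]],[[0,0,0],[0,0,0]]]'
python3 - <<'E'
from h import *
s=rel();  snap("side","s32",(320,190,460,295),5)
E
```

```text
t: 22.7
position: [548.5, -8.0, 6.2]
eef_rot: [[0.153, 0.986, 0.066], [0.988, -0.151, -0.03], [-0.02, 0.07, -0.997]]
ft_force: [-1.3, 0.3, 0.0]
gripper_width: 30.1
t 22.70 pos [548.5  -8.    6.2] n 543.7 t 72.9 F n -1.3 t 0.1 z 0.0 w 30.1 yawerr deg -0.32 toolz [ 0.066 -0.03  -0.997]
```

View pics/s32.png

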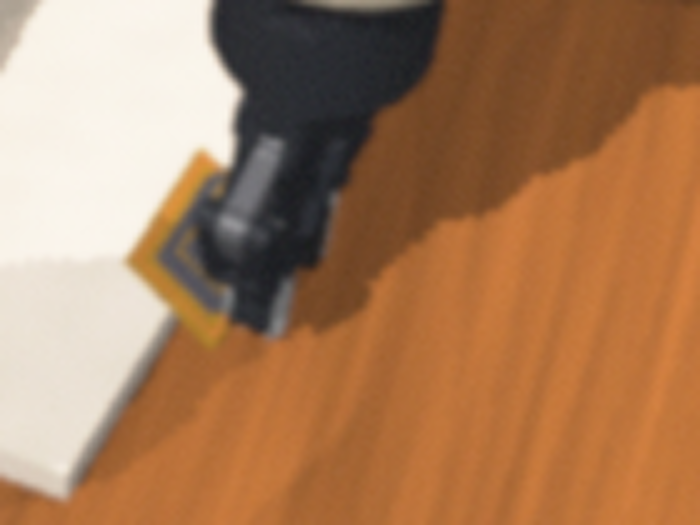

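```bash
python3 -m creep '[[[0,0.1,0],[0,0,0]],[[0,0.07,-0.05],[0,0,0]],[[0,0.06,-0.06],[0,0,0]]]'
python3 - <<'E'
from h import *
s=rel();  snap("side","s33",(320,190,460,295),5)
E
```

```text
t: 23.12
position: [554.7, -9.0, 10.8]
eef_rot: [[0.153, 0.986, 0.061], [0.988, -0.151, -0.03], [-0.02, 0.065, -0.998]]
ft_force: [-13.2, 2.3, 5.9]
gripper_width: 29.5
t 23.12 pos [554.7  -9.   10.8] n 550.0 t 72.8 F n -13.4 t 0.4 z 5.9 w 29.5 yawerr deg -0.31 toolz [ 0.061 -0.03  -0.998]
```

View pics/s33.png

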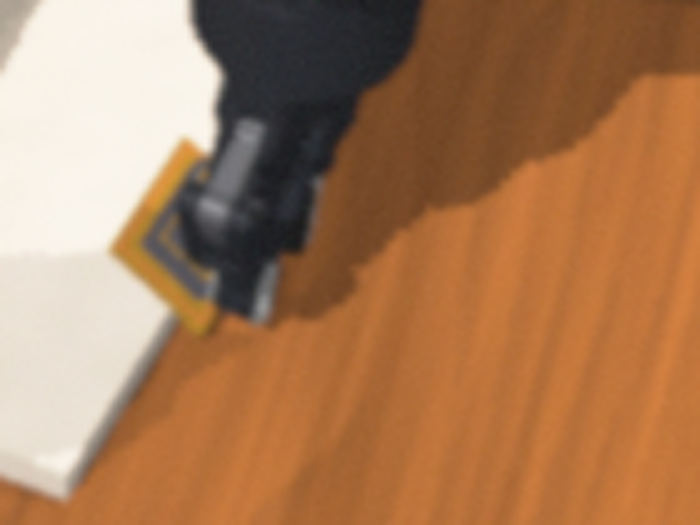

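A normal preload of 13 N has built up against the block. I lift straight up so friction drags the plate over the edge.

```bash
python3 -m creep '[[[0,0.01,-0.06],[0,0,0]],[[0,0.02,-0.06],[0,0,0]]]'
python3 - <<'E'
from h import *
s=rel();  snap("side","s34",(320,190,460,295),5)
E
```

```text
t: 23.42
position: [558.2, -9.2, 16.3]
eef_rot: [[0.153, 0.986, 0.066], [0.988, -0.151, -0.03], [-0.02, 0.07, -0.997]]
ft_force: [-0.7, -0.8, 0.9]
gripper_width: 29.5
t 23.43 pos [558.2  -9.2  16.3] n 553.5 t 73.1 F n -0.6 t -0.9 z 0.9 w 29.5 yawerr deg -0.31 toolz [ 0.066 -0.03  -0.997]
```

View pics/s34.png

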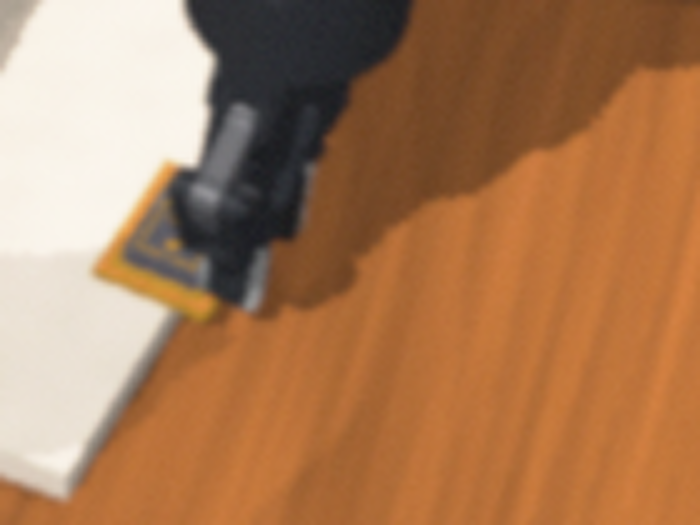

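It tipped over and lies flat on the board, face up, overhanging the near edge by about 14 mm. Now I raise to block height and slide it on.

```bash
python3 -m creep '[[[0,-0.04,-0.09],[0,0,0]],[[0,0.1,0],[0,0,0]],[[0,0.1,0],[0,0,0]],[[0,0.1,0],[0,0,0]],[[0,0.1,0],[0,0,0]],[[0,0,0],[0,0,0]]]'
python3 - <<'E'
from h import *
s=rel();  snap("side","s35",(310,170,450,275),5)
E
```

```text
t: 24.22
position: [572.2, -11.3, 20.6]
eef_rot: [[0.153, 0.986, 0.066], [0.988, -0.151, -0.03], [-0.02, 0.07, -0.997]]
ft_force: [-1.2, 0.0, -0.7]
gripper_width: 29.7
t 24.23 pos [572.2 -11.3  20.6] n 567.6 t 73.1 F n -1.2 t -0.2 z -0.7 w 29.7 yawerr deg -0.32 toolz [ 0.066 -0.03  -0.997]
```

View pics/s35.png

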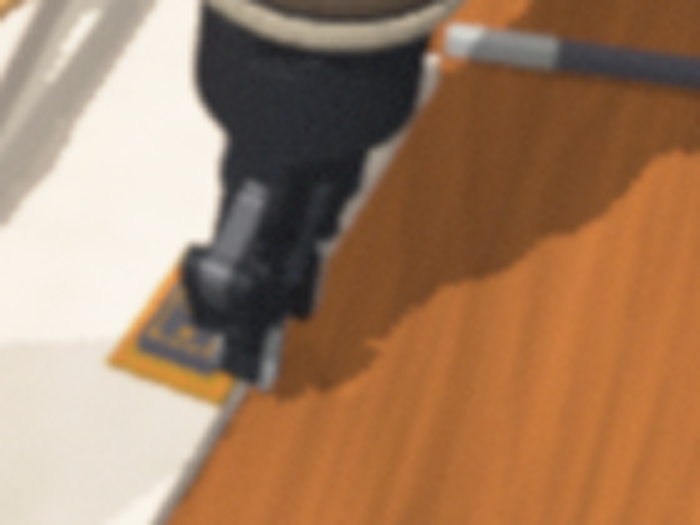

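The buckle is sliding on squarely, with its near rim about at the board edge. I push another 18 mm or so for margin.

```bash
python3 -m creep '[[[0,0.1,0],[0,0,0]],[[0,0.1,0],[0,0,0]],[[0,0.1,0],[0,0,0]],[[0,0.1,0],[0,0,0]],[[0,0.05,0],[0,0,0]],[[0,0,0],[0,0,0]]]'
python3 -m creep '[[[0,-0.3,-0.1],[0,0,0]],[[0,-0.8,-0.8],[0,0,0]],[[0,-1,-1],[0,0,0]],[[0,-0.5,-1],[0,0,0]],[[0,0,0],[0,0,0]]]'
python3 - <<'E'
from h import *
s=rel();  snap("side","s36",(290,150,450,270),5); snap("top","t36",(260,180,460,330),4)
E
```

```text
t: 25.02
position: [589.6, -14.0, 21.9]
eef_rot: [[0.153, 0.986, 0.066], [0.988, -0.151, -0.03], [-0.02, 0.07, -0.997]]
ft_force: [0.3, -0.0, -0.4]
gripper_width: 30.1
t: 25.65
position: [478.2, 5.5, 132.7]
eef_rot: [[0.152, 0.986, 0.068], [0.988, -0.151, -0.03], [-0.019, 0.072, -0.997]]
ft_force: [0.6, -1.1, -0.5]
gripper_width: 29.6
t 25.65 pos [478.2   5.5 132.7] n 472.1 t 75.9 F n 0.8 t -1.0 z -0.5 w 29.6 yawerr deg -0.29 toolz [ 0.068 -0.03  -0.997]
```

View pics/s36.png

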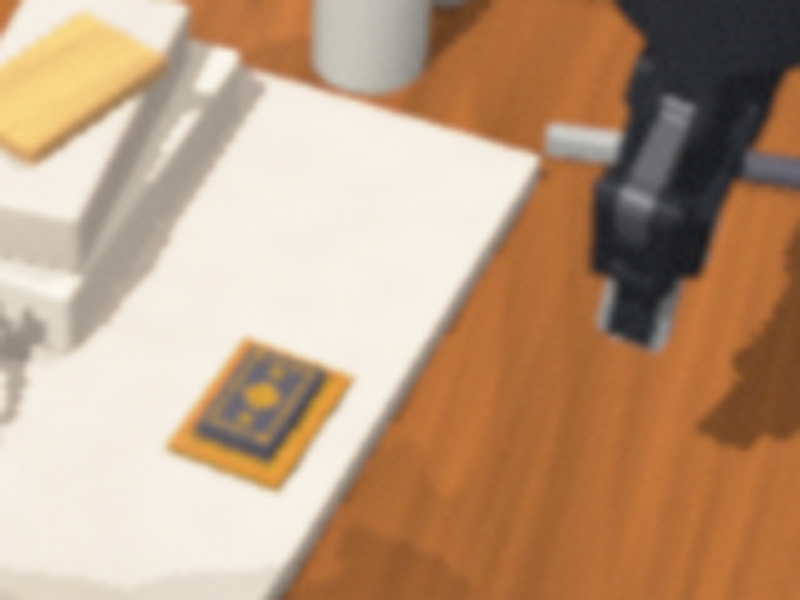

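View pics/t36.png

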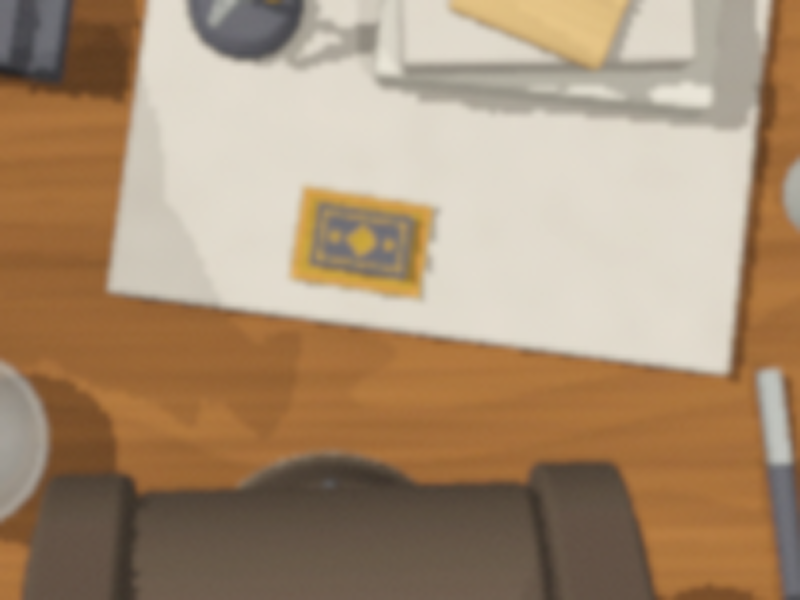

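Both views show the buckle face up and flat, wholly on the board. Its near rim is about 12–17 mm inside the edge and the robot is clear. As a last check I compare the bystanders with the first images.

```bash
python3 - <<'E'
from h import *
for v,rg in(("top",(dict(bricks=(350,152,448,205),third=(305,155,345,198),swage=(212,155,282,205),file=(200,210,224,265),dishTop=(225,265,262,300),punchTip=(447,268,466,300),bottle=(452,205,495,245),hammer=(490,225,535,365))),("side",dict(dish=(330,292,400,348),file=(255,330,400,395),third=(250,180,300,255),punch=(398,172,420,188)))):
    a=np.load('pics/%s0.npy'%v); b=np.load('pics/%s36.npy'%v[0])
    for k,(x0,y0,x1,y1) in rg.items():
        A=cv2.cvtColor(a[y0:y1,x0:x1],7).astype(np.float32);B=cv2.cvtColor(b[y0:y1,x0:x1],7).astype(np.float32)
        print(v,k,[round(x,2) for x in cv2.phaseCorrelate(A,B)[0]], "diff %.1f"%np.abs(A-B).mean())
im=np.load('pics/t36.npy');h=cv2.cvtColor(im,cv2.COLOR_RGB2HSV);m=cv2.inRange(h,(10,110,90),(35,255,255));r=m*0;r[222:258,328:372]=m[222:258,328:372]
bx=cv2.boxPoints(cv2.minAreaRect(cv2.findNonZero(r)))
for p in bx: P=onplane("top",p,17.5);print("corner n-edge %.1f"%(n2@P[:2]-570.5))
E
```

```text
File "<stdin>", line 2
    for v,rg in(("top",(dict(bricks=(350,152,448,205),third=(305,155,345,198),swage=(212,155,282,205),file=(200,210,224,265),dishTop=(225,265,262,300),punchTip=(447,268,466,300),bottle=(452,205,495,245),hammer=(490,225,535,365))),("side",dict(dish=(330,292,400,348),file=(255,330,400,395),third=(250,180,300,255),punch=(398,172,420,188)))):
                                                                                                                                                                                                                                                                                                                                                   ^
SyntaxError: invalid syntax
```

```bash
python3 - <<'E'
from h import *
T=dict(bricks=(350,152,448,205),third=(305,155,345,198),swage=(212,155,282,205),file=(200,210,224,265),dish=(225,265,262,300),punch=(447,268,466,300),bottle=(452,205,495,245),hammer=(490,225,535,365))
S=dict(dish=(330,292,400,348),file=(255,330,400,395),third=(250,180,300,255))
for v,rg in(("top",T),("side",S)):
    a=np.load('pics/%s0.npy'%v); b=np.load('pics/%s36.npy'%v[0])
    for k,(x0,y0,x1,y1) in rg.items():
        A=cv2.cvtColor(a[y0:y1,x0:x1],7).astype(np.float32);B=cv2.cvtColor(b[y0:y1,x0:x1],7).astype(np.float32)
        print(v,k,[round(x,2) for x in cv2.phaseCorrelate(A,B)[0]], "diff %.1f"%np.abs(A-B).mean())
im=np.load('pics/t36.npy');h=cv2.cvtColor(im,cv2.COLOR_RGB2HSV);m=cv2.inRange(h,(10,110,90),(35,255,255));r=m*0;r[222:258,328:372]=m[222:258,328:372]
for p in cv2.boxPoints(cv2.minAreaRect(cv2.findNonZero(r))): P=onplane("top",p,17.5);print("corner n-edge %.1f"%(n2@P[:2]-570.5))
E
```

```text
top bricks [-0.01, 0.01] diff 12.2
top third [-0.02, 0.47] diff 11.7
top swage [-0.14, 0.01] diff 7.8
top file [-0.01, -0.06] diff 3.5
top dish [-0.09, 0.01] diff 10.6
top punch [0.02, 0.05] diff 10.8
top bottle [0.42, -0.0] diff 11.1
top hammer [0.48, 0.04] diff 12.5
side dish [0.11, 0.01] diff 7.9
side file [0.0, 0.02] diff 7.6
side third [-0.03, 0.48] diff 9.0
corner n-edge 16.6
corner n-edge 60.6
corner n-edge 59.1
corner n-edge 15.1
```

```bash
python3 -c "
from h import *
rel(); print(robot.job_done())"
```

```text
t 25.75 pos [479.2   5.3 130.7] n 473.2 t 75.8 F n 0.5 t 0.4 z -0.0 w 30.3 yawerr deg -0.30 toolz [ 0.067 -0.03  -0.997]
the job is handed in; nothing more can be done
None
```

The buckle now lies flat on the board, dark ornamented face up, and I handed the job in at 25.75 s. I pushed it flush to the near edge, tipped it up by fingertip friction, flipped it over the edge and slid it on. It was never gripped.

**Failed tries:** The first two tip-ups slipped and the buckle dropped back flat in front of the board. I re-seated it each time, and the third try worked. While I was getting it over the edge, joint 5 ran up to its lower range limit (reading 0.094 against 0.09), so I took most of that tilt back out.

**Last checks:**
- **Position:** the corners measured from the top view lie 15 to 61 mm inside the near edge, so the buckle is wholly on the board. The robot is clear of everything.
- **Forces:** the highest wrist force I read was about 50 N, sampled only between moves.
- **Bricks and tools:** comparing pictures, none shifted by more than 0.5 pixel. The third hand, bottle and hammer each read close to that 0.5 pixel, roughly 1 mm. I put that down to changed shadows and picture noise, since the arm never went near them.

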